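# Calibrate the bench scale and put the check weights away

## Task

Calibrate the bench scale: with its pan empty, press the small zero key fully down and let it come up, then set all the steel check weights that are out on the counter flat and side by side on the pan and let go of them. With all of them on the pan press the large calibrate key fully down and let it up again; then put every weight back into the recess of the wooden case made for its length and press it flush. Leave the dish and the jar where they are.

Things in the scene. Friction and masses are not known exactly. Their poses are not given: they have to be found in the camera images.
- weight_a: steel check weight: a flat slab 76 mm long (own x) x 40 mm wide (own y) x 16 mm thick, with an upright grip bar on the middle of its top, 26 mm long (own x) x 12 mm thick (own y) x 30 mm high, so 46 mm tall in all; 0.4 kg give or take a fifth. Origin: centre of its underside, z up. Starts upright on the counter. It may be absent.
- weight_b: steel check weight: a flat slab 64 mm long (own x) x 40 mm wide (own y) x 16 mm thick, with an upright grip bar on the middle of its top, 26 mm long (own x) x 12 mm thick (own y) x 30 mm high, so 46 mm tall in all; 0.34 kg give or take a fifth. Origin: centre of its underside, z up. Starts upright on the counter. It may be absent.
- weight_c: steel check weight: a flat slab 52 mm long (own x) x 40 mm wide (own y) x 16 mm thick, with an upright grip bar on the middle of its top, 26 mm long (own x) x 12 mm thick (own y) x 30 mm high, so 46 mm tall in all; 0.28 kg give or take a fifth. Origin: centre of its underside, z up. Starts upright on the counter. It may be absent.
- weight_d: steel check weight: a flat slab 40 mm long (own x) x 40 mm wide (own y) x 16 mm thick, with an upright grip bar on the middle of its top, 26 mm long (own x) x 12 mm thick (own y) x 30 mm high, so 46 mm tall in all; 0.21 kg give or take a fifth. Origin: centre of its underside, z up. Starts upright on the counter. It may be absent.
- scale: cream bench scale fixed to the counter, 300 mm (own x) x 210 mm (own y), origin on the counter under the middle of that length; own x points from the key ledge to the pan. The low key ledge (top 35 mm above the counter) is its -x third, with a display between two plain grey round keys; the rest is the pan
- pan_center (a point): centre of the upper face of the scale's flat steel pan, 58 mm above the counter; axes as the scale. Inside its rim the pan is 188 mm (x) x 198 mm (y); the rim is 6 mm thick and stands 8 mm above the face
- zero_key_top (a point): centre of the top of the SMALL zero key (20 mm across), 57 mm above the counter when up; spring push button, moves straight down, in a black collar whose top is 10 mm lower than the key's top. It lies on the ledge on the scale's +y side
- cal_key_top (a point): centre of the top of the LARGE calibrate key (34 mm across), otherwise like the zero key, on the ledge on the scale's -y side, 140 mm from the zero key
- zero_key (a joint): travel of the small key: 0 up, 0.006 m fully down; it takes 5 N to hold it fully down and springs back
- cal_key (a joint): travel of the large key: 0 up, 0.006 m fully down; it takes 5 N to hold it fully down and springs back
- case: wooden weight case fixed to the counter, 190 mm (own x) x 150 mm (own y) x 28 mm high, origin centre of its underside, with four rectangular recesses 16 mm deep, each for one length of weight and all parallel to the case's x
- case_hole0 (a point): centre of the mouth (28 mm above the counter) of the recess for the 76 mm weight: 83 mm (x) x 47 mm (y), 16 mm deep, mouth chamfered 3 mm; axes as the case. A seated weight's slab top is level with the case's top, its underside 12 mm above the counter
- case_hole1 (a point): centre of the mouth (28 mm above the counter) of the recess for the 64 mm weight: 71 mm (x) x 47 mm (y), 16 mm deep, mouth chamfered 3 mm; axes as the case. A seated weight's slab top is level with the case's top, its underside 12 mm above the counter
- case_hole2 (a point): centre of the mouth (28 mm above the counter) of the recess for the 52 mm weight: 59 mm (x) x 47 mm (y), 16 mm deep, mouth chamfered 3 mm; axes as the case. A seated weight's slab top is level with the case's top, its underside 12 mm above the counter
- case_hole3 (a point): centre of the mouth (28 mm above the counter) of the recess for the 40 mm weight: 47 mm (x) x 47 mm (y), 16 mm deep, mouth chamfered 3 mm; axes as the case. A seated weight's slab top is level with the case's top, its underside 12 mm above the counter
- dish: aluminium dish 110 mm across and 32 mm high, beside the work; origin under its centre; leave alone
- jar: jar with a white cap, 64 mm across, 90 mm high, beside the work; origin under its centre; leave alone
Things that resemble listed ones, but are neither listed nor needed, are in the scene too. Leave any yellow look-alike of the weight_c alone.

How it is judged:
On the way, in this order (a step that is already met when the one before it is completed fails the run):
1. the small zero key is fully down while no weight is on the pan (value of joint zero_key above 0.0052 m and height (world z) of each of weight_a, weight_b, weight_c, weight_d below 0.04 m), for 0.05 s.
2. the zero key is up again and all weights stand flat on the pan, still and let go (value of joint zero_key below 0.0015 m and x of weight_a in the frame of pan_center between -0.095 and 0.095 m and y of weight_a in the frame of pan_center between -0.1 and 0.1 m and z of weight_a in the frame of pan_center between -0.004 and 0.005 m and angle between each of weight_a, weight_b, weight_c, weight_d's own z axis and vertical below 0.1 rad and x of weight_b in the frame of pan_center between -0.095 and 0.095 m and y of weight_b in the frame of pan_center between -0.1 and 0.1 m and z of weight_b in the frame of pan_center between -0.004 and 0.005 m and x of weight_c in the frame of pan_center between -0.095 and 0.095 m and y of weight_c in the frame of pan_center between -0.1 and 0.1 m and z of weight_c in the frame of pan_center between -0.004 and 0.005 m and x of weight_d in the frame of pan_center between -0.095 and 0.095 m and y of weight_d in the frame of pan_center between -0.1 and 0.1 m and z of weight_d in the frame of pan_center between -0.004 and 0.005 m and linear speed of each of weight_a, weight_b, weight_c, weight_d below 0.02 m/s and contact force between each of weight_a, weight_b, weight_c, weight_d and the fingers below 0.1 N), for 0.2 s.
3. the large calibrate key is fully down with all weights on the pan (value of joint cal_key above 0.0052 m and x of weight_a in the frame of pan_center between -0.095 and 0.095 m and y of weight_a in the frame of pan_center between -0.1 and 0.1 m and z of weight_a in the frame of pan_center between -0.004 and 0.005 m and angle between each of weight_a, weight_b, weight_c, weight_d's own z axis and vertical below 0.1 rad and x of weight_b in the frame of pan_center between -0.095 and 0.095 m and y of weight_b in the frame of pan_center between -0.1 and 0.1 m and z of weight_b in the frame of pan_center between -0.004 and 0.005 m and x of weight_c in the frame of pan_center between -0.095 and 0.095 m and y of weight_c in the frame of pan_center between -0.1 and 0.1 m and z of weight_c in the frame of pan_center between -0.004 and 0.005 m and x of weight_d in the frame of pan_center between -0.095 and 0.095 m and y of weight_d in the frame of pan_center between -0.1 and 0.1 m and z of weight_d in the frame of pan_center between -0.004 and 0.005 m), for 0.05 s.
4. the calibrate key is up again with all weights still on the pan (value of joint cal_key below 0.0015 m and x of weight_a in the frame of pan_center between -0.095 and 0.095 m and y of weight_a in the frame of pan_center between -0.1 and 0.1 m and z of weight_a in the frame of pan_center between -0.004 and 0.005 m and angle between each of weight_a, weight_b, weight_c, weight_d's own z axis and vertical below 0.1 rad and x of weight_b in the frame of pan_center between -0.095 and 0.095 m and y of weight_b in the frame of pan_center between -0.1 and 0.1 m and z of weight_b in the frame of pan_center between -0.004 and 0.005 m and x of weight_c in the frame of pan_center between -0.095 and 0.095 m and y of weight_c in the frame of pan_center between -0.1 and 0.1 m and z of weight_c in the frame of pan_center between -0.004 and 0.005 m and x of weight_d in the frame of pan_center between -0.095 and 0.095 m and y of weight_d in the frame of pan_center between -0.1 and 0.1 m and z of weight_d in the frame of pan_center between -0.004 and 0.005 m), for 0.1 s.
At the end, for the whole second after the job is handed in: every weight present is let go and still, upright in the recess for its own length: within 7 mm of the recess centre and 0.15 rad of its direction (either way round), slab top within 2.5 mm of flush with the case's top; both keys are up (value of joint each of zero_key, cal_key below 0.0015 m and horizontal distance between weight_a and case_hole0 below 0.007 m and z of weight_a in the frame of case_hole0 between -0.0185 and -0.0135 m and angle between each of weight_a, weight_b, weight_c, weight_d's own z axis and vertical below 0.06 rad and angle between the x axis of each of weight_a, weight_b, weight_c, weight_d and the x axis of case, either way round below 0.15 rad and linear speed of each of weight_a, weight_b, weight_c, weight_d below 0.02 m/s and contact force between each of weight_a, weight_b, weight_c, weight_d and the fingers below 0.1 N and horizontal distance between weight_b and case_hole1 below 0.007 m and z of weight_b in the frame of case_hole1 between -0.0185 and -0.0135 m and horizontal distance between weight_c and case_hole2 below 0.007 m and z of weight_c in the frame of case_hole2 between -0.0185 and -0.0135 m and horizontal distance between weight_d and case_hole3 below 0.007 m and z of weight_d in the frame of case_hole3 between -0.0185 and -0.0135 m); the robot touches nothing.
It fails at once if the dish or the jar was moved more than 30 mm (distance of any of dish, jar from where it was at the start of the episode above 0.03 m).
Of weight_a, weight_b, weight_c, weight_d only 2 to 3 are there at a start; the rules pass over those that are not, and their reading is None.
At some moment in a run one of weight_a, weight_b, weight_c, weight_d may be knocked a few centimetres aside while the robot is not near it.
Once in a run the grip may slacken for a moment while it holds something.
It also fails if it takes over 210 s, if anything falls off the work surface, if the arm or the gripper's body presses on something with over 40 N, if the wrist force passes 120 N, or if a joint passes its speed limit or range.

## Robot

A 7-joint arm with a two-finger parallel gripper is mounted at the origin on the work surface. World frame = base frame: x ahead of the robot, y to its left, z up, the work surface at z = 0. Lengths are in m, angles in rad, forces in N, time in s.
With the tool pointing down it reaches from about 0.35 to 0.9 m from the base axis. Payload 8.1 kg.
Tool frame: the origin (TCP) lies at the very end of the fingers, on their centre line; the grasp point (between the pads) lies 19 mm behind it (grasp_offset is the distance from the TCP to the grasp point, in m); z points along the fingers, y is the line along which they close (so a half turn about z gives the same grasp; the last joint's range is limited). The gripper opens to 92 mm and grips with 3 to 60 N. Pads are 19 mm wide; open, the fingers measure 130 mm over their backs; the gripper's body (75 mm by 190 mm) begins 47 mm behind the grasp point.
Start: joints at [1.051, 0.434, 0.025, 1.573, -0.012, 1.134, -0.075], TCP at [0.253, -0.572, 0.227] pointing down, gripper open.
Joint ranges: [-2.62, 2.62], [-0.44, 2.09], [-1.27, 1.32], [0.08, 2.57], [-1.32, 4.46], [0.12, 2], [-2.74, 2.74]. Speed limits (rad/s): [2.22, 2.22, 3.01, 3.01, 3.14, 3.14, 3.14].

## Interface

Orientations are given as a rotation vector (axis times angle).
In Python, from cell import observe, get_image, camera_params, sign_off, silhouettes, grasp_offset gives the robot as it stands. The module is installed in compiled form; this text tells all that it offers.
- The arm moves only by the tool jog_arm, never from a script. Its argument "motion" is a list that holds one entry, the list of rows, each a list of 7 numbers: the shift along the tool's x, y, z in m, then the turn, a rotation vector about the tool's x, y, z in rad, then the closure, from -1 (fully open) to 1 (shut), so that 0 is half open. In form: [[[dx, dy, dz, wx, wy, wz, hand], ...]]. A call has 1 to 10 rows; each row is the pose to reach, as a shift and turn from the pose commanded when the call began, along the tool's axes at that moment; what a row does not reach only later rows make up. A row lasts 1/12 s, in which the tool goes at most 41.7 mm and 7.16 degrees, less where a joint would pass 70% of its speed; a pose out of reach is approached as far as the arm can. A call with a gripper value outside its range is refused whole. The fingers move at their own pace and stop on an object; "force" is the grip in N (left out, the last holds). Time passes only in rows, so rows that repeat a pose let the fingers close. It gives the time, the measured TCP pose, the force, the opening and the grip force at its end, in the units of the state.
- observe(): the state, without advancing time (a new reading comes with each control period).
- get_image(name): name is "side" or "top" or "wrist"; returns the picture (384x512x3 uint8, red, green, blue); there is no depth.
- camera_params(name): a dict with "vertical_fov" (degrees; the focal length in pixels is half the picture's height over the tangent of half this angle, whatever the lens; pixels are square), "cx", "cy" (the principal point, pixels), "T" (4x4, takes a point from camera to world coordinates). Camera axes: x right, y down, z forward; pixel columns grow to the right and rows downward; lengths in m; the calibration is good to about 2 mm. The wrist camera is an equidistant fisheye: a pixel r from the principal point sees the ray r / f radians off the axis. A picture is of the moment at which its call begins: read the wrist's pose just before it. camera_params takes no time and is no camera call; for the wrist camera it gives the pose at the moment of the call.
- sign_off(): hands the job in; it is judged then, once.
Trained networks look in the newest picture that a camera, given by its name, has taken for a name from the list of things; names that differ only in an ending like _2 or _b are one class to them, and where a whole thing is asked for, a point or a joint stands for the part that bears it (a point fixed in the world has none). Each returns a list of dicts, best first, with "p" (0 to 1); they miss things now and then, are a little off and sometimes report something else, mostly with a low value. They report only what shows in the picture. A call takes as long as a camera call. They do not tell look-alikes from the thing itself.
- silhouettes(query, camera): "mask" (384x512 bool, what is visible of it) and "pixel" ([column, row] in pixels, amid what is visible of it).
The state is a dict: "clock": time; "joints": joint angles; "dq": joint speeds; "joint_efforts": joint torques, N m; "position": TCP position; "ee_rot": TCP orientation; "force": force on the tool from outside, world axes, zero at the start; "ft_torque": the same for the moment, N m; "width": opening from 0.0 (shut) to 1.0 (fully open); "gripper_force": force on a finger pad.
Only numpy, scipy, OpenCV 4.12 (cv2) and the standard library are available. Lean on these libraries where they do the work, as an engineer would, in place of code of your own. Each camera call takes 0.05 s, during which the arm holds its last target. There are 200 camera calls.

## Working session

There is one attempt and no reset: what is moved stays moved. The work goes in short steps, Python scripts to look and compute and a tool call to move; the robot and the scene stay as the last step left them, time stands still between calls to the robot, and variables do not carry over. Pictures are saved under pics/ and viewed, at most 14 in all, crops included, and the job is handed in when it is done.

Besides the shell and the picture viewer there is one more tool, called after ">>>" as name(argument=value, ...) on one line, values as JSON. jog_arm: Moves the arm, as the interface text tells. Its arguments: {"type":"object","properties":{"motion":{"type":"array"},"force":{"type":"number"}},"required":["motion"]}

```bash
mkdir -p pics; cat > h.py <<'E'
import numpy as np,cv2
from cell import *
from scipy.spatial.transform import Rotation as R
def K(n):
    p=camera_params(n); return 192/np.tan(np.radians(p["vertical_fov"]/2)),p["cx"],p["cy"],np.array(p["T"])
def px2w(n,u,v,z,k=None):
    f,cx,cy,T=k or K(n); d=np.array([(u-cx),(v-cy)],float)
    if n=="wrist":
        r=np.hypot(*d); th=r/f; c=np.array([*(d/max(r,1e-9)*np.sin(th)),np.cos(th)])
    else: c=np.array([*(d/f),1.])
    w=T[:3,:3]@c; o=T[:3,3]; return o+w*(z-o[2])/w[2]
def w2px(n,P,k=None):
    f,cx,cy,T=k or K(n); c=T[:3,:3].T@(np.array(P,float)-T[:3,3])
    if n=="wrist":
        q=np.hypot(c[0],c[1]); r=f*np.arctan2(q,c[2]); return np.array([cx+c[0]/q*r,cy+c[1]/q*r])
    return np.array([cx+f*c[0]/c[2],cy+f*c[1]/c[2]])
def save(n,name):
    im=get_image(n); cv2.imwrite(f"pics/{name}.png",im[:,:,::-1]); return im
E
python3 - <<'E'
from h import *
np.set_printoptions(precision=3,suppress=True)
a=save("top","top0");b=save("side","side0");c=save("wrist","w0")
cv2.imwrite("pics/ts0.png",np.vstack([a,b])[:,:,::-1])
for n in("top","side","wrist"):print(n,K(n))
print(observe(),grasp_offset)
for q in("weight_a","scale","case","zero_key","cal_key","dish","jar"):
    for s in silhouettes(q,"top"):
        print(q,round(s["p"],2),s["pixel"],s["mask"].sum(),px2w("top",*s["pixel"],0.04))
E
```

```text
top (np.float64(347.3003335022774), 248.71197651572786, 191.01541072313998, array([[-0.01 , -0.972,  0.235,  0.406],
       [-1.   ,  0.009, -0.002, -0.011],
       [-0.   , -0.235, -0.972,  0.92 ],
       [ 0.   ,  0.   ,  0.   ,  1.   ]]))
side (np.float64(449.4432358290816), 258.68584150378524, 198.3092634278921, array([[ 0.98 , -0.127,  0.153,  0.446],
       [-0.198, -0.673,  0.712, -0.819],
       [ 0.013, -0.728, -0.685,  0.823],
       [ 0.   ,  0.   ,  0.   ,  1.   ]]))
wrist (np.float64(297.3186396354542), 258.3387176446382, 185.16194983212455, array([[ 0.405, -0.88 , -0.248,  0.32 ],
       [-0.914, -0.39 , -0.109, -0.543],
       [-0.001,  0.271, -0.963,  0.383],
       [ 0.   ,  0.   ,  0.   ,  1.   ]]))
{'clock': 0.15, 'joints': array([ 1.051,  0.435,  0.025,  1.574, -0.012,  1.134, -0.075]), 'dq': array([ 0.   , -0.002, -0.001, -0.003,  0.001, -0.   , -0.   ]), 'joint_efforts': array([  0.001, -66.826,   0.986, -31.47 ,  -0.06 ,   0.039,   0.   ]), 'position': array([ 0.253, -0.571,  0.226]), 'ee_rot': array([-3.072, -0.65 ,  0.001]), 'force': array([ 0.653,  0.609, -0.395]), 'ft_torque': array([-0.036, -0.044, -0.047]), 'gripper_force': 0.0, 'width': 1.0030731133590567} 0.0188
weight_a 0.7 [203.1, 194.0] 294 [0.613 0.106 0.04 ]
weight_a 0.66 [247.1, 185.9] 232 [ 0.633 -0.009  0.04 ]
weight_a 0.62 [249.7, 267.5] 407 [ 0.425 -0.014  0.04 ]
weight_a 0.61 [211.1, 234.1] 305 [0.508 0.083 0.04 ]
weight_a 0.56 [271.2, 225.6] 300 [ 0.528 -0.069  0.04 ]
weight_a 0.54 [236.8, 205.6] 338 [0.581 0.018 0.04 ]
scale 0.77 [351.8, 233.5] 10496 [ 0.506 -0.273  0.04 ]
case 0.95 [141.3, 225.9] 4388 [0.531 0.261 0.04 ]
cal_key 0.71 [238.1, 206.6] 283 [0.578 0.015 0.04 ]
dish 0.9 [220.7, 134.7] 1053 [0.777 0.062 0.04 ]
jar 0.65 [278.0, 132.9] 708 [ 0.781 -0.094  0.04 ]
```

View pics/top0.png

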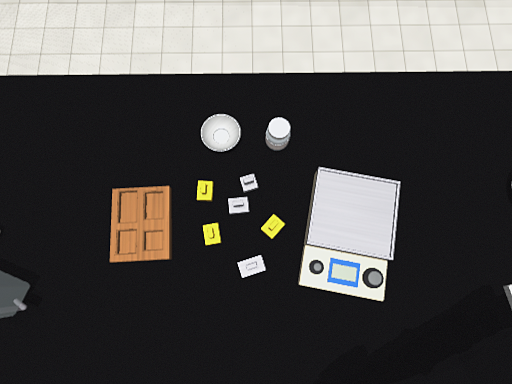

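View pics/side0.png

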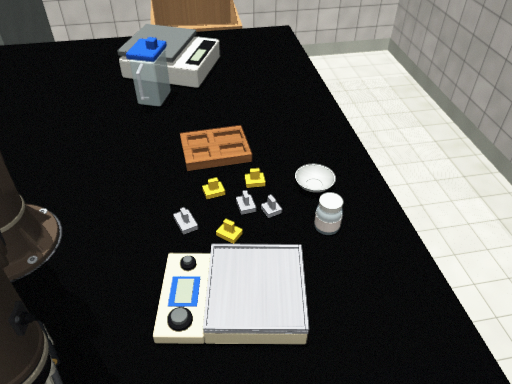

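The top view shows three silver weights, near pixels (249,183), (238,206) and (251,266). There are also three yellow look-alikes. The case is around (141,224). The small zero key is at (317,267), the large key at (374,278), and the pan is centred near (355,212).

```bash
cat >> h.py <<'E'
def goal(x,y,z,yaw=None,s=None):
    """tool-frame shift for world TCP target; yaw = world angle of tool x (mod pi)"""
    s=s or observe(); M=R.from_rotvec(s["ee_rot"]); m=M.as_matrix()
    d=m.T@(np.array([x,y,z])-s["position"]); cur=np.arctan2(m[1,0],m[0,0])
    yaw=cur if yaw is None else cur+(yaw-cur+np.pi/2)%np.pi-np.pi/2
    c,sn=np.cos(yaw),np.sin(yaw); G=np.array([[c,sn,0],[sn,-c,0],[0,0,-1.]])
    w=R.from_matrix(m.T@G).as_rotvec()
    print("shift",d.round(4),"turn",w.round(3),"j7",s["joints"][6].round(2)); return d,w
E
python3 - <<'E'
from h import *
np.set_printoptions(precision=3,suppress=True)
zk=px2w("top",317,267,.057);ck=px2w("top",374,278,.057)
print(zk,ck,np.linalg.norm(zk-ck))
for u,v in((318,169),(399,180),(388,259),(307,247)):print("pan",px2w("top",u,v,.066))
for u,v in((111,188),(169,185),(171,260),(110,262)):print("case",px2w("top",u,v,.028))
for u,v in((249,183),(238,206),(251,266)):print("w",px2w("top",u,v,.025))
goal(.42,-.2,.25,0)
E
```

```text
[ 0.424 -0.177  0.057] [ 0.397 -0.313  0.057] 0.13867797995212885
pan [ 0.67  -0.192  0.066]
pan [ 0.638 -0.396  0.066]
pan [ 0.441 -0.348  0.066]
pan [ 0.471 -0.154  0.066]
case [0.634 0.352 0.028]
case [0.641 0.198 0.028]
case [0.445 0.185 0.028]
case [0.442 0.338 0.028]
w [ 0.645 -0.014  0.025]
w [0.583 0.015 0.025]
w [ 0.428 -0.017  0.025]
shift [ 0.303 -0.272 -0.023] turn [-0.     0.     0.417] j7 -0.08
```

```bash
python3 -c "
from h import *
goal(.424,-.177,.2,-.196)"
```

```text
shift [ 0.316  -0.2915  0.0267] turn [-0.     0.     0.613] j7 -0.08
```

>>> jog_arm(motion=[[[0.08,-0.07,0,0,0,0.12,1],[0.16,-0.14,0,0,0,0.24,1],[0.24,-0.21,0,0,0,0.36,1],[0.316,-0.29,0.0,0,0,0.48,1],[0.316,-0.29,0.02,0,0,0.6,1],[0.316,-0.29,0.026,0,0,0.613,1],[0.316,-0.29,0.026,0,0,0.613,1],[0.316,-0.29,0.026,0,0,0.613,1],[0.316,-0.29,0.026,0,0,0.613,1],[0.316,-0.29,0.026,0,0,0.613,1]]])

```text
clock: 1.33
position: [0.4178, -0.1937, 0.2029]
ee_rot: [3.126, -0.308, 0.002]
force: [0.4, -0.8, -0.4]
width: 0.322
gripper_force: 0.0
```

```bash
python3 - <<'E'
from h import *
s=observe();print(s["clock"],s["position"],s["ee_rot"],s["width"])
save("wrist","w1");goal(.424,-.177,.2,-.196)
k=K("wrist");print(w2px("wrist",[.424,-.177,.057],k),w2px("wrist",[.397,-.313,.057],k))
E
```

```text
1.3333 [ 0.41779446 -0.1936678   0.20285235] [ 3.12611352e+00 -3.08036809e-01  1.52102148e-03] 0.3223566841952823
shift [ 0.0014 -0.0085  0.0022] turn [-0.004 -0.001  0.009] j7 -1.47
[249.74926958 173.64139439] [375.89233235 175.50886415]
```

View pics/w1.png

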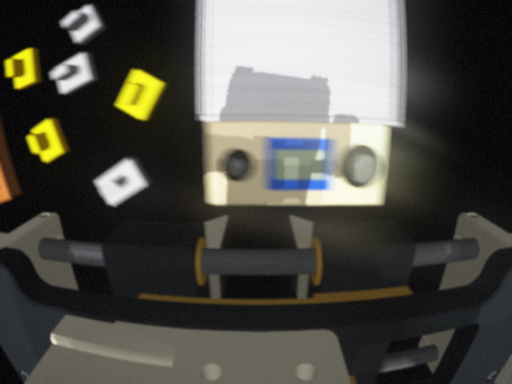

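The picture is blurred because the arm was still moving. The zero key is near (236,165) and the calibrate key near (361,165).

>>> jog_arm(motion=[[[0,0,0,0,0,0,1],[0,0,0,0,0,0,1],[0,0,0,0,0,0,1],[0,0,0,0,0,0,1]]])

```text
clock: 1.72
position: [0.4168, -0.1971, 0.2028]
ee_rot: [3.125, -0.312, 0.0]
force: [0.3, -0.2, -0.6]
width: 0.016
gripper_force: 0.0
```

```bash
python3 - <<'E'
from h import *
s=observe();print(s["position"],s["ee_rot"],s["width"])
k=K("wrist");im=save("wrist","w2")
g=cv2.cvtColor(im,cv2.COLOR_RGB2GRAY)
cv2.imwrite("pics/w2c.png",cv2.resize(im[120:215,190:420,::-1],None,fx=3.4,fy=3.4,interpolation=cv2.INTER_CUBIC))
for q in("zero_key","cal_key"):
  for d in silhouettes(q,"wrist"):print(q,d["p"],d["pixel"],d["mask"].sum(),px2w("wrist",*d["pixel"],.057,k))
for u,v in((236,165),(361,165)):print(px2w("wrist",u,v,.057,k))
E
```

```text
[ 0.41680196 -0.19710101  0.20275206] [ 3.12549720e+00 -3.12070106e-01  1.68512191e-04] 0.016006007169896707
zero_key 0.71 [299.2, 98.5] 39315 [ 0.48651724 -0.25441792  0.057     ]
zero_key 0.51 [239.2, 168.5] 277 [ 0.42708993 -0.17993686  0.057     ]
cal_key 0.58 [364.9, 169.2] 716 [ 0.40025394 -0.31345282  0.057     ]
[ 0.43141362 -0.17745013  0.057     ]
[ 0.40575367 -0.30945922  0.057     ]
```

View pics/w2c.png

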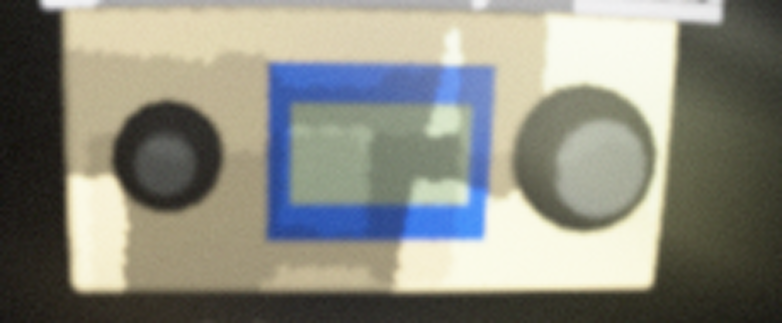

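The crop puts the zero key top at (239,168.5) and the calibrate key top at about (366.5,169.4) in the full picture. Both agree with the top camera to a few mm.

```bash
python3 - <<'E'
from h import *
for i in range(3):
  s=observe();print(s["clock"],s["position"],s["joints"],np.abs(s["dq"]).max(),K("wrist")[3][:3,3]); get_image("top")
print(px2w("wrist",238.9,168.5,.057),px2w("wrist",366.5,169.4,.057))
goal(.4265,-.179,.08,-.196)
E
```

```text
1.8667 [ 0.4169098  -0.19661958  0.2026773 ] [ 0.37744619  0.19790481 -0.06202501  1.98479447  0.01515797  0.95926523
 -1.46133435] 0.005687319102252293 [ 0.48917138 -0.2124208   0.35994243]
1.9167 [ 0.41700349 -0.19640622  0.20265778] [ 0.37720278  0.19792627 -0.0622745   1.98482302  0.01514367  0.95920417
 -1.46140576] 0.005945164007642415 [ 0.48925041 -0.21218723  0.35992348]
1.9667 [ 0.41708971 -0.19619275  0.20265567] [ 0.37692003  0.19793733 -0.06249129  1.98481545  0.01514436  0.95922838
 -1.46147839] 0.005652611565872185 [ 0.48932687 -0.21196623  0.35990872]
[ 0.42746918 -0.17851404  0.057     ] [ 0.40024381 -0.31416559  0.057     ]
shift [ 0.0058 -0.0185  0.1227] turn [ 0.    -0.    -0.001] j7 -1.46
```

>>> jog_arm(motion=[[[0.006,-0.0185,0.03,0,0,0,1],[0.006,-0.0185,0.07,0,0,0,1],[0.006,-0.0185,0.11,0,0,0,1],[0.006,-0.0185,0.122,0,0,0,1],[0.006,-0.0185,0.122,0,0,0,1],[0.006,-0.0185,0.122,0,0,0,1],[0.006,-0.0185,0.122,0,0,0,1],[0.006,-0.0185,0.122,0,0,0,1]]])

```text
clock: 2.68
position: [0.4281, -0.1791, 0.0821]
ee_rot: [3.126, -0.308, 0.005]
force: [-0.6, -0.3, 0.7]
width: 0.004
gripper_force: 0.0
```

```bash
python3 -c "
from h import *
s=observe();print(s['clock'],s['position'],s['force'],s['dq'].round(3))
goal(.4272,-.179,.049,-.196)"
```

```text
2.6833 [ 0.42805763 -0.17906745  0.08213121] [-0.59507274 -0.34728528  0.72563902] [ 0.001 -0.003 -0.     0.004  0.002 -0.004  0.   ]
shift [-0.001   0.0001  0.0331] turn [ 0.    -0.003 -0.001] j7 -1.53
```

>>> jog_arm(motion=[[[-0.001,0,0.02,0,0,0,1],[-0.001,0,0.03,0,0,0,1],[-0.001,0,0.034,0,0,0,1],[-0.001,0,0.034,0,0,0,1],[-0.001,0,0.034,0,0,0,1]]])

```text
clock: 3.1
position: [0.4276, -0.1791, 0.0505]
ee_rot: [3.125, -0.308, 0.007]
force: [-10.8, 3.8, 43.1]
width: 0.003
gripper_force: 21.7
```

```bash
python3 -c "
from h import *
goal(.5,-.02,.24,0)"
```

```text
shift [ 0.0408 -0.17   -0.1895] turn [ 0.001 -0.005 -0.197] j7 -1.54
```

>>> jog_arm(motion=[[[0,0,-0.04,0,0,0,1],[0,0,-0.08,0,0,0,1],[0,0,-0.12,0,0,0,1],[0,-0.02,-0.15,0,0,0,0.2],[0.01,-0.05,-0.17,0,0,-0.1,0.2],[0.02,-0.09,-0.185,0,0,-0.2,0.2],[0.03,-0.13,-0.185,0,0,-0.2,0.2],[0.04,-0.17,-0.185,0,0,-0.2,0.2],[0.04,-0.17,-0.185,0,0,-0.2,0.2],[0.04,-0.17,-0.185,0,0,-0.2,0.2]]])

```text
clock: 3.93
position: [0.4992, -0.0167, 0.233]
ee_rot: [-3.141, -0.014, -0.004]
force: [0.0, -1.0, -0.0]
width: 0.392
gripper_force: 0.0
```

>>> jog_arm(motion=[[[0,0,0,0,0,0,0.2],[0,0,0,0,0,0,0.2],[0,0,0,0,0,0,0.2],[0,0,0,0,0,0,0.2],[0,0,0,0,0,0,0.2]]])

```text
clock: 4.35
position: [0.498, -0.0204, 0.2317]
ee_rot: [3.141, 0.003, 0.0]
force: [-0.6, 0.2, 1.3]
width: 0.399
gripper_force: 0.0
```

```bash
cat >> h.py <<'E'
def slabs(im,k,ztop=.016,lo=150,name="wrist"):
    """silver or yellow blobs -> rectified top-down map at ztop, contours"""
    out=[]
    hsv=cv2.cvtColor(im,cv2.COLOR_RGB2HSV)
    m=((hsv[...,2]>lo)&(hsv[...,1]<60)).astype(np.uint8)
    m=cv2.morphologyEx(m,cv2.MORPH_CLOSE,np.ones((5,5)))
    for c in cv2.findContours(m,cv2.RETR_EXTERNAL,cv2.CHAIN_APPROX_NONE)[0]:
        if not 300<cv2.contourArea(c)<12000: continue
        w=np.array([px2w(name,u,v,ztop,k)[:2] for u,v in c[:,0]])
        (cx,cy),(a,b),t=cv2.minAreaRect((w*1000).astype(np.float32))
        if a<b:a,b,t=b,a,t+90
        out.append((c[:,0].mean(0).round(0),round(cx/1000,4),round(cy/1000,4),round(a,1),round(b,1),round(np.radians(t),3)))
    return out
E
python3 - <<'E'
from h import *
s=observe();print(s["clock"],s["position"],s["width"],abs(s["dq"]).max())
k=K("wrist");im=save("wrist","w3")
for o in slabs(im,k):print(*o)
for d in silhouettes("weight_a","wrist"):print(d["p"],d["pixel"],d["mask"].sum())
E
```

```text
4.35 [ 0.49799273 -0.02037175  0.23171434] 0.39874774323861917 0.005363712862971521
[248. 211.] 0.4293 -0.0098 45.7 39.4 1.877
[229.  89.] 0.5907 0.0148 52.6 40.4 1.673
[252.  40.] 0.6524 -0.013 40.7 40.2 0.288
0.89 [231.5, 88.5] 1333
0.84 [300.0, 134.9] 1222
0.8 [181.0, 148.6] 1253
0.66 [256.2, 209.8] 1422
0.66 [162.1, 61.7] 1239
```

View pics/w3.png

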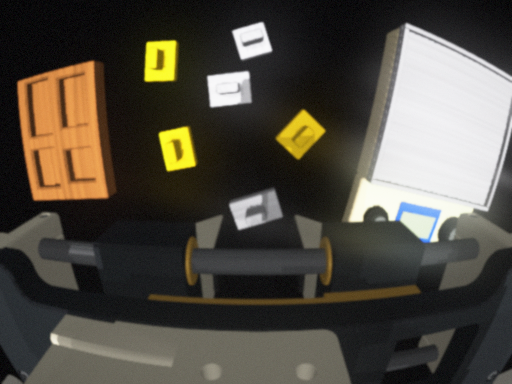

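The wrist picture shows the silver weights at (230,88), (252,40) and (256,210). The first two measure 52 mm (weight_c) and 40 mm (weight_d). The third is partly in shadow and still has to be sized. The case is on the left.

```bash
cat >> h.py <<'E'
def goal2(x,y,z,yaw):
    "like goal, but picks the half turn that keeps j7 nearest 0"
    s=observe(); m=R.from_rotvec(s["ee_rot"]).as_matrix(); cur=np.arctan2(m[1,0],m[0,0]); p=s["position"]
    daz=np.arctan2(y,x)-np.arctan2(p[1],p[0]); d=m.T@(np.array([x,y,z])-p)
    best=min(((cur-yaw+n*np.pi) for n in range(-3,4)),key=lambda w:abs(s["joints"][6]-w-daz))
    print("p",p.round(4),"shift",d.round(4),"wz",round(best,3),"tilt",m[:2,2].round(4),"j7 ->",round(s["joints"][6]-best-daz,2),"w",round(s["width"],3),"t",round(s["clock"],1))
E
python3 - <<'E'
from h import *
k=K("wrist");im=cv2.imread("pics/w3.png")[:,:,::-1].copy()
for o in slabs(im,k,lo=70):print(*o)
goal2(.591,.015,.12,1.673)
E
```

```text
[436. 347.] 0.0925 -0.3852 137.3 82.5 3.14
[251. 268.] 0.3279 -0.0266 189.7 66.5 1.682
[309. 231.] 0.4018 -0.0942 58.0 33.1 0.323
[208. 231.] 0.4008 0.0511 58.9 32.7 2.828
[ 42. 250.] 0.3466 0.3941 188.9 147.4 1.57
[256. 209.] 0.4326 -0.0174 66.1 44.8 1.874
[229.  89.] 0.5908 0.0154 55.2 43.2 1.667
[252.  41.] 0.6522 -0.0125 43.6 42.7 0.291
p [ 0.4981 -0.02    0.2317] shift [ 0.093  -0.0347  0.1116] wz -1.67 tilt [-0.     -0.0001] j7 -> -0.09 w 0.398 t 4.5
```

>>> jog_arm(motion=[[[0.02,-0.008,0.02,0,0,-0.12,0.2],[0.04,-0.016,0.03,0,0,-0.24,0.2],[0.06,-0.024,0.04,0,0,-0.36,0.2],[0.08,-0.032,0.05,0,0,-0.48,0.2],[0.093,-0.035,0.06,0,0,-0.6,0.2],[0.093,-0.035,0.06,0,0,-0.72,0.2],[0.093,-0.035,0.06,0,0,-0.84,0.2],[0.093,-0.035,0.06,0,0,-0.96,0.2],[0.093,-0.035,0.06,0,0,-1.08,0.2],[0.093,-0.035,0.06,0,0,-1.2,0.2]]])

```text
clock: 5.28
position: [0.5911, 0.0157, 0.1714]
ee_rot: [-2.584, -1.786, 0.0]
force: [0.3, 0.2, -0.5]
width: 0.4
gripper_force: 0.0
```

>>> jog_arm(motion=[[[0,0,0,0,0,-0.12,0.2],[0,0,0,0,0,-0.24,0.2],[0,0,0,0,0,-0.36,0.2],[0,0,0,0,0,-0.47,0.2],[0,0,0,0,0,-0.47,0.2],[0,0,0,0,0,-0.47,0.2],[0,0,0,0,0,-0.47,0.2],[0,0,0,0,0,-0.47,0.2]]])

```text
clock: 5.95
position: [0.5911, 0.0158, 0.1716]
ee_rot: [2.107, 2.33, -0.0]
force: [-0.2, 0.5, 0.9]
width: 0.4
gripper_force: 0.0
```

```bash
python3 - <<'E'
from h import *
k=K("wrist");im=save("wrist","w4")
for lo in (150,90):
  for o in slabs(im,k,lo=lo):print(*o)
goal2(.591,.015,.022,1.673)
print(w2px("wrist",[.591,.015,.016],k))
E
```

```text
[110. 352.] 0.3615 -0.3164 250.1 34.7 0.117
[310. 201.] 0.6534 -0.0152 44.5 38.3 1.878
[121. 185.] 0.4299 -0.0182 63.9 45.3 1.884
[257. 159.] 0.5898 0.0269 39.5 29.6 0.113
[432. 152.] 0.8021 0.0612 117.1 115.8 0.2
[503. 372.] 1.2655 -0.4525 199.0 73.4 2.28
[436. 347.] 0.928 -0.2828 110.6 67.5 1.658
[208. 232.] 0.5419 -0.0626 40.1 30.7 1.685
[ 58. 256.] 0.2827 -0.1304 209.4 123.7 0.051
[310. 211.] 0.6578 -0.0306 83.5 40.7 1.862
[122. 185.] 0.4311 -0.0178 65.8 50.7 1.885
[257. 170.] 0.5909 0.0159 53.3 41.5 1.671
[452. 210.] 0.8647 0.0002 289.8 196.0 2.133
p [0.5911 0.0159 0.1717] shift [-0.0009 -0.0002  0.1497] wz -0.001 tilt [ 0.0001 -0.0001] j7 -> -0.28 w 0.397 t 6.0
[257.55734105 171.23649498]
```

>>> jog_arm(motion=[[[0,0,0.04,0,0,0,0.2],[0,0,0.08,0,0,0,0.2],[0,0,0.12,0,0,0,0.2],[0,0,0.148,0,0,0,0.2],[0,0,0.148,0,0,0,0.2],[0,0,0.148,0,0,0,0.2],[0,0,0.148,0,0,0,1],[0,0,0.148,0,0,0,1],[0,0,0.148,0,0,0,1],[0,0,0.148,0,0,0,1]]], force=35)

```text
clock: 6.83
position: [0.5918, 0.0158, 0.0251]
ee_rot: [2.104, 2.331, 0.002]
force: [-2.2, 0.5, 1.5]
width: 0.154
gripper_force: 1.0
```

>>> jog_arm(motion=[[[0,0,0,0,0,0,1],[0,0,-0.03,0,0,0,1],[0,0,-0.07,0,0,0,1],[0,0,-0.1,0,0,0,1],[0,0,-0.12,0,0,0,1],[0,0,-0.12,0,0,0,1]]])

```text
clock: 7.33
position: [0.5936, 0.0165, 0.1486]
ee_rot: [2.101, 2.329, 0.008]
force: [-0.2, 0.4, -2.3]
width: 0.129
gripper_force: 35.0
```

```bash
cat >> h.py <<'E'
PC=np.array([.556,-.274]); PY=-.198
def pan(x,y):
    c,s=np.cos(PY),np.sin(PY); return PC+[c*x-s*y,s*x+c*y]
E
python3 - <<'E'
from h import *
k=K("wrist");im=save("wrist","w5")
for y in(-.06,0,.06):print(pan(0,y))
goal2(*pan(0,-.06),.15,PY)
E
```

```text
[ 0.54419747 -0.33282772]
[ 0.556 -0.274]
[ 0.56780253 -0.21517228]
p [0.5924 0.0161 0.1461] shift [-0.3421 -0.0837 -0.0041] wz -1.27 tilt [ 0.0045 -0.    ] j7 -> 1.54 w 0.127 t 7.4
```

>>> jog_arm(motion=[[[-0.036,-0.009,0,0,0,-0.12,1],[-0.072,-0.018,0,0,0,-0.24,1],[-0.108,-0.027,0,0,0,-0.36,1],[-0.144,-0.036,0,0,0,-0.48,1],[-0.18,-0.045,0,0,0,-0.6,1],[-0.216,-0.054,0,0,0,-0.72,1],[-0.252,-0.062,0,0,0,-0.84,1],[-0.288,-0.07,0,0,0,-0.96,1],[-0.324,-0.078,0,0,0,-1.08,1],[-0.342,-0.084,0,0,0,-1.2,1]]])

```text
clock: 8.22
position: [0.54, -0.3389, 0.1412]
ee_rot: [-0.418, -3.111, 0.003]
force: [0.4, -0.4, -2.6]
width: 0.126
gripper_force: 35.0
```

>>> jog_arm(motion=[[[0,0,0,0,0,-0.07,1],[0,0,0,0,0,-0.07,1],[0,0,0,0,0,-0.07,1],[0,0,0,0,0,-0.07,1],[0,0,0,0,0,-0.07,1],[0,0,0,0,0,-0.07,1]]])

```text
clock: 8.72
position: [0.543, -0.3318, 0.1437]
ee_rot: [-0.309, -3.126, 0.0]
force: [0.4, 0.2, -1.0]
width: 0.127
gripper_force: 35.0
```

```bash
python3 - <<'E'
from h import *
goal2(*pan(0,-.06),.084,PY)
k=K("wrist");im=save("wrist","w6")
print(px2w("wrist",238.9,168.5,.057,k))
E
```

```text
p [ 0.543  -0.3318  0.1437] shift [-0.0014 -0.0007  0.0597] wz 0.001 tilt [-0.0001 -0.0001] j7 -> 1.4 w 0.127 t 8.7
[ 0.5220016  -0.34537978  0.057     ]
```

View pics/w6.png

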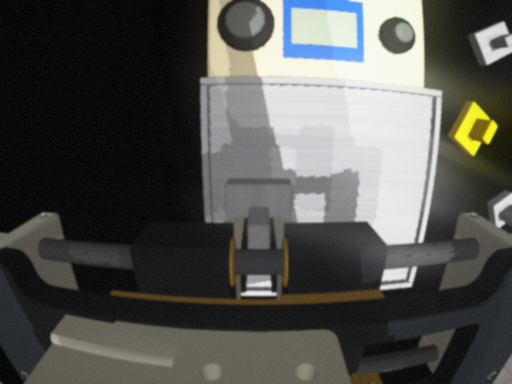

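The picture shows the weight held over the pan near (258,200). It is well inside the rim, on the calibrate-key side. I'll set it down.

>>> jog_arm(motion=[[[0,0,0.03,0,0,0,1],[0,0,0.05,0,0,0,1],[0,0,0.059,0,0,0,1],[0,0,0.061,0,0,0,1],[0,0,0.061,0,0,0,1],[0,0,0.061,0,0,0,1]]])

```text
clock: 9.27
position: [0.5431, -0.3327, 0.0831]
ee_rot: [0.31, 3.126, -0.0]
force: [-0.4, -0.3, -2.5]
width: 0.129
gripper_force: 35.0
```

>>> jog_arm(motion=[[[0,0,0,0,0,0,0.4],[0,0,0,0,0,0,0.4],[0,0,0,0,0,0,0.4],[0,0,-0.03,0,0,0,0.4],[0,0,-0.07,0,0,0,0.4],[0,0,-0.11,0,0,0,0.4],[0,0,-0.12,0,0,0,0.2],[0,0,-0.12,0,0,0,0.2],[0,0,-0.12,0,0,0,0.2]]])

```text
clock: 10.02
position: [0.543, -0.3332, 0.2035]
ee_rot: [0.311, 3.125, -0.002]
force: [-0.3, -0.4, -0.5]
width: 0.392
gripper_force: 0.0
```

```bash
python3 - <<'E'
from h import *
k=K("wrist");im=save("wrist","w7")
goal2(.6522,-.0125,.17,1.86)
E
```

```text
p [ 0.5423 -0.333   0.2022] shift [-0.0447  0.3359  0.032 ] wz 1.083 tilt [-0.0005 -0.0003] j7 -> -0.18 w 0.39 t 10.1
```

>>> jog_arm(motion=[[[-0.005,0.037,0,0,0,0.11,0.2],[-0.01,0.074,0,0,0,0.22,0.2],[-0.015,0.111,0,0,0,0.33,0.2],[-0.02,0.148,0,0,0,0.44,0.2],[-0.025,0.185,0,0,0,0.55,0.2],[-0.03,0.222,0,0,0,0.66,0.2],[-0.035,0.259,0,0,0,0.77,0.2],[-0.04,0.296,0,0,0,0.88,0.2],[-0.045,0.333,0.02,0,0,0.99,0.2],[-0.045,0.336,0.03,0,0,1.083,0.2]]])

```text
clock: 10.9
position: [0.6528, -0.0027, 0.1704]
ee_rot: [-1.871, -2.519, -0.005]
force: [-1.0, 1.1, -0.1]
width: 0.402
gripper_force: 0.0
```

>>> jog_arm(motion=[[[0,0,0,0,0,0,0.2],[0,0,0,0,0,0,0.2],[0,0,0,0,0,0,0.2],[0,0,0,0,0,0,0.2],[0,0,0,0,0,0,0.2]]])

```text
clock: 11.32
position: [0.653, -0.0142, 0.1731]
ee_rot: [1.878, 2.517, -0.0]
force: [-0.1, 0.0, 0.3]
width: 0.4
gripper_force: 0.0
```

```bash
python3 - <<'E'
from h import *
k=K("wrist");im=save("wrist","w8")
for lo in (150,90):
  for o in slabs(im,k,lo=lo):
    if .35<o[1]<.75 and abs(o[2])<.1:print(*o)
goal2(.6525,-.0125,.024,1.86)
print(w2px("wrist",[.6522,-.0125,.016],k))
E
```

```text
[ 79. 123.] 0.4282 -0.019 63.7 48.2 1.877
[309. 231.] 0.731 -0.0681 41.7 27.4 1.905
[258. 168.] 0.6533 -0.0123 42.0 40.8 1.901
[ 79. 123.] 0.4285 -0.0189 65.4 51.5 1.879
p [ 0.653  -0.0139  0.1731] shift [ 0.0015 -0.0002  0.1491] wz -0.0 tilt [ 0.0008 -0.0004] j7 -> -0.07 w 0.402 t 11.4
[257.59503922 168.35268892]
```

View pics/w8.png

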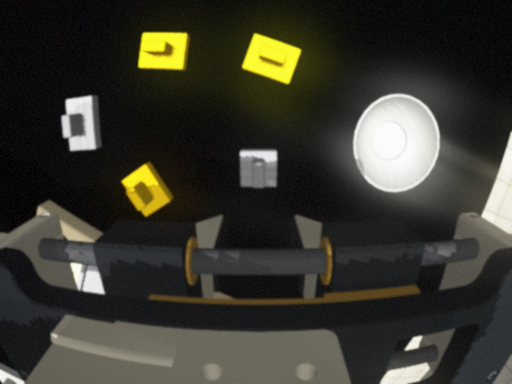

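The weight_d bar runs up the image at (258,168), across the closing direction, and nothing is in the way.

>>> jog_arm(motion=[[[0.001,0,0.04,0,0,0,0.2],[0.001,0,0.08,0,0,0,0.2],[0.001,0,0.12,0,0,0,0.2],[0.001,0,0.149,0,0,0,0.2],[0.001,0,0.149,0,0,0,0.2],[0.001,0,0.149,0,0,0,0.2],[0.001,0,0.149,0,0,0,1],[0.001,0,0.149,0,0,0,1],[0.001,0,0.149,0,0,0,1],[0.001,0,0.149,0,0,0,1]]], force=35)

```text
clock: 12.2
position: [0.6533, -0.0115, 0.0252]
ee_rot: [1.876, 2.517, 0.002]
force: [-0.7, -0.9, -0.0]
width: 0.157
gripper_force: 0.0
```

>>> jog_arm(motion=[[[0,0,0,0,0,0,1],[0,0,-0.03,0,0,0,1],[0,0,-0.07,0,0,0,1],[0,0,-0.11,0,0,0,1],[0,0,-0.14,0,0,0,1],[0,0,-0.14,0,0,0,1],[0,0,-0.14,0,0,0,1]]])

```text
clock: 12.78
position: [0.6536, -0.0112, 0.1658]
ee_rot: [1.875, 2.516, 0.003]
force: [0.7, 0.6, -3.3]
width: 0.126
gripper_force: 35.0
```

```bash
python3 - <<'E'
from h import *
goal2(*pan(0,0),.164,PY)
E
```

```text
p [ 0.6536 -0.0112  0.1658] shift [-0.224  -0.1686  0.0015] wz -1.083 tilt [ 0.0039 -0.0002] j7 -> 1.45 w 0.126 t 12.8
```

>>> jog_arm(motion=[[[-0.025,-0.019,0,0,0,-0.12,1],[-0.05,-0.038,0,0,0,-0.24,1],[-0.075,-0.056,0,0,0,-0.36,1],[-0.1,-0.075,0,0,0,-0.48,1],[-0.125,-0.094,0,0,0,-0.6,1],[-0.15,-0.113,0,0,0,-0.72,1],[-0.175,-0.132,0,0,0,-0.84,1],[-0.2,-0.15,0,0,0,-0.96,1],[-0.224,-0.168,0,0,0,-1.08,1],[-0.224,-0.168,0,0,0,-1.083,1]]])

```text
clock: 13.62
position: [0.551, -0.2827, 0.1605]
ee_rot: [-0.311, -3.12, 0.005]
force: [-0.6, -1.3, -2.5]
width: 0.127
gripper_force: 35.0
```

>>> jog_arm(motion=[[[0,0,0,0,0,0,1],[0,0,0,0,0,0,1],[0,0,0,0,0,0,1],[0,0,0,0,0,0,1],[0,0,0,0,0,0,1]]])

```text
clock: 14.03
position: [0.556, -0.2728, 0.1636]
ee_rot: [-0.308, -3.126, -0.0]
force: [-0.1, 0.4, -1.8]
width: 0.13
gripper_force: 35.0
```

```bash
python3 - <<'E'
from h import *
goal2(*pan(0,0),.082,PY)
E
```

```text
p [ 0.556  -0.2728  0.1636] shift [-0.0002 -0.0012  0.0816] wz 0.002 tilt [-0.      0.0001] j7 -> 1.3 w 0.13 t 14.0
```

>>> jog_arm(motion=[[[0,0,0.03,0,0,0,1],[0,0,0.06,0,0,0,1],[0,0,0.078,0,0,0,1],[0,0,0.081,0,0,0,1],[0,0,0.081,0,0,0,1],[0,0,0.081,0,0,0,1],[0,0,0.081,0,0,0,1]]])

```text
clock: 14.62
position: [0.5561, -0.2736, 0.0831]
ee_rot: [0.309, 3.126, -0.0]
force: [0.1, 0.1, -1.3]
width: 0.128
gripper_force: 35.0
```

>>> jog_arm(motion=[[[0,0,0,0,0,0,0.4],[0,0,0,0,0,0,0.4],[0,0,0,0,0,0,0.4],[0,0,-0.03,0,0,0,0.4],[0,0,-0.07,0,0,0,0.4],[0,0,-0.11,0,0,0,0.4],[0,0,-0.12,0,0,0,0.2],[0,0,-0.12,0,0,0,0.2],[0,0,-0.12,0,0,0,0.2]]])

```text
clock: 15.37
position: [0.5559, -0.2743, 0.2033]
ee_rot: [0.311, 3.125, -0.002]
force: [-0.3, -0.1, 0.1]
width: 0.396
gripper_force: 0.0
```

```bash
python3 - <<'E'
from h import *
goal2(.43,-.018,.17,1.88)
E
```

```text
p [ 0.5559 -0.2743  0.2033] shift [0.174  0.2265 0.0328] wz 1.063 tilt [ 0.0014 -0.0012] j7 -> -0.15 w 0.396 t 15.4
```

>>> jog_arm(motion=[[[0.02,0.026,0,0,0,0.12,0.2],[0.04,0.052,0,0,0,0.24,0.2],[0.06,0.078,0,0,0,0.36,0.2],[0.08,0.104,0,0,0,0.48,0.2],[0.1,0.13,0,0,0,0.6,0.2],[0.12,0.156,0.01,0,0,0.72,0.2],[0.14,0.182,0.02,0,0,0.84,0.2],[0.16,0.208,0.03,0,0,0.96,0.2],[0.174,0.226,0.03,0,0,1.06,0.2],[0.174,0.226,0.03,0,0,1.06,0.2]]])

```text
clock: 16.2
position: [0.4259, -0.0144, 0.1712]
ee_rot: [-1.847, -2.537, 0.003]
force: [-0.6, -0.8, 0.6]
width: 0.402
gripper_force: 0.0
```

>>> jog_arm(motion=[[[0,0,0,0,0,0,0.2],[0,0,0,0,0,0,0.2],[0,0,0,0,0,0,0.2],[0,0,0,0,0,0,0.2],[0,0,0,0,0,0,0.2]]])

```text
clock: 16.62
position: [0.4297, -0.019, 0.1724]
ee_rot: [-1.849, -2.539, -0.0]
force: [0.5, 0.2, 0.8]
width: 0.399
gripper_force: 0.0
```

```bash
python3 - <<'E'
from h import *
k=K("wrist");im=save("wrist","w9")
for lo in (150,110,80):
  for o in slabs(im,k,lo=lo):
    if .38<o[1]<.75 and abs(o[2])<.1:print(*o)
goal2(.43,-.018,.024,1.88)
print(w2px("wrist",[.43,-.018,.016],k))
E
```

```text
[309. 231.] 0.5074 -0.0712 40.1 30.2 1.864
[260. 168.] 0.4312 -0.0166 64.5 40.8 1.883
[308. 232.] 0.5072 -0.0714 42.5 32.4 1.856
[473. 228.] 0.7469 -0.0069 190.1 177.6 2.238
[260. 168.] 0.4312 -0.0172 66.1 41.0 1.871
[260. 168.] 0.432 -0.0164 66.7 44.8 1.883
p [ 0.4297 -0.0189  0.1725] shift [0.0007 0.0006 0.1485] wz 0.003 tilt [-0.0002  0.0002] j7 -> -0.03 w 0.401 t 16.7
[258.59774916 169.46627903]
```

View pics/w9.png

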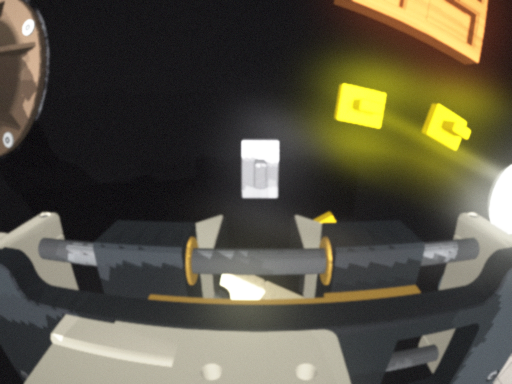

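Weight_b, 64 mm long, sits at (260,168) and is lined up with the fingers.

>>> jog_arm(motion=[[[0.0015,0.002,0.04,0,0,0,0.2],[0.0015,0.002,0.08,0,0,0,0.2],[0.0015,0.002,0.12,0,0,0,0.2],[0.0015,0.002,0.148,0,0,0,0.2],[0.0015,0.002,0.148,0,0,0,0.2],[0.0015,0.002,0.148,0,0,0,0.2],[0.0015,0.002,0.148,0,0,0,1],[0.0015,0.002,0.148,0,0,0,1],[0.0015,0.002,0.148,0,0,0,1],[0.0015,0.002,0.148,0,0,0,1]]], force=35)

```text
clock: 17.5
position: [0.4319, -0.0165, 0.0259]
ee_rot: [1.848, 2.538, 0.002]
force: [-2.5, -1.1, 2.8]
width: 0.153
gripper_force: 2.4
```

>>> jog_arm(motion=[[[0,0,0,0,0,0,1],[0,0,-0.03,0,0,0,1],[0,0,-0.07,0,0,0,1],[0,0,-0.11,0,0,0,1],[0,0,-0.15,0,0,0,1],[0,0,-0.15,0,0,0,1],[0,0,-0.15,0,0,0,1]]])

```text
clock: 18.08
position: [0.4321, -0.0165, 0.1766]
ee_rot: [1.847, 2.536, 0.002]
force: [-0.8, -0.6, -4.4]
width: 0.131
gripper_force: 35.0
```

```bash
python3 - <<'E'
from h import *
goal2(*pan(0,.06),.175,PY)
E
```

```text
p [ 0.4321 -0.0165  0.1766] shift [-0.2307  0.0682  0.0026] wz -1.061 tilt [ 0.0046 -0.0014] j7 -> 1.35 w 0.131 t 18.1
```

>>> jog_arm(motion=[[[-0.026,0.008,0,0,0,-0.12,1],[-0.052,0.016,0,0,0,-0.24,1],[-0.078,0.024,0,0,0,-0.36,1],[-0.104,0.032,0,0,0,-0.48,1],[-0.13,0.04,0,0,0,-0.6,1],[-0.156,0.048,0,0,0,-0.72,1],[-0.182,0.056,0,0,0,-0.84,1],[-0.208,0.064,0,0,0,-0.96,1],[-0.231,0.068,0,0,0,-1.06,1],[-0.231,0.068,0,0,0,-1.06,1]]])

```text
clock: 18.92
position: [0.5667, -0.2208, 0.1713]
ee_rot: [-0.31, -3.123, 0.002]
force: [0.1, -0.8, -4.0]
width: 0.125
gripper_force: 35.0
```

>>> jog_arm(motion=[[[0,0,0,0,0,0,1],[0,0,0,0,0,0,1],[0,0,0,0,0,0,1],[0,0,0,0,0,0,1],[0,0,0,0,0,0,1]]])

```text
clock: 19.33
position: [0.5664, -0.2142, 0.1747]
ee_rot: [-0.309, -3.126, 0.001]
force: [-0.1, 0.2, -3.8]
width: 0.127
gripper_force: 35.0
```

```bash
python3 - <<'E'
from h import *
goal2(*pan(0,.06),.083,PY)
save("top","top1");save("wrist","w10")
for o in slabs(cv2.imread("pics/w10.png")[:,:,::-1].copy(),K("wrist"),.074): print(*o)
E
```

```text
p [ 0.5664 -0.2142  0.1747] shift [-0.0015 -0.0006  0.0917] wz 0.001 tilt [-0.0002 -0.0004] j7 -> 1.19 w 0.127 t 19.3
[298. 204.] 0.5927 -0.184 34.9 12.1 2.978
```

View pics/w10.png

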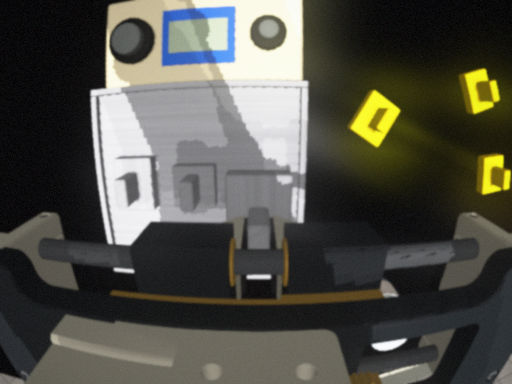

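Weights c and d stand flat at (138,183) and (195,187), and b hangs over the free zero-key side. I'll set it down.

>>> jog_arm(motion=[[[-0.001,0,0.04,0,0,0,1],[-0.001,0,0.07,0,0,0,1],[-0.001,0,0.088,0,0,0,1],[-0.001,0,0.091,0,0,0,1],[-0.001,0,0.091,0,0,0,1],[-0.001,0,0.091,0,0,0,1],[-0.001,0,0.091,0,0,0,1]]])

```text
clock: 20.02
position: [0.5681, -0.2152, 0.0843]
ee_rot: [0.31, 3.125, -0.0]
force: [-0.7, 0.6, -3.6]
width: 0.124
gripper_force: 35.0
```

>>> jog_arm(motion=[[[0,0,0,0,0,0,0.4],[0,0,0,0,0,0,0.4],[0,0,0,0,0,0,0.4],[0,0,-0.03,0,0,0,0.4],[0,0,-0.07,0,0,0,0.4],[0,0,-0.11,0,0,0,0.4],[0,0,-0.12,0,0,0,1],[0,0,-0.12,0,0,0,1],[0,0,-0.12,0,0,0,1]]])

```text
clock: 20.77
position: [0.568, -0.2154, 0.2043]
ee_rot: [0.31, 3.124, -0.001]
force: [1.3, 0.3, -1.0]
width: 0.132
gripper_force: 0.0
```

```bash
python3 - <<'E'
from h import *
im=save("wrist","w11");goal2(.400,-.3141,.2,PY)
a=save("top","top2")
z=cv2.resize(a[150:310,290:420,::-1],None,fx=3.6,fy=3.6,interpolation=cv2.INTER_CUBIC)
im=im[:,:,::-1]
cv2.imwrite("pics/m2.png",np.hstack([z,np.zeros((576,4,3),np.uint8),cv2.resize(im[0:290,60:220],(318,576))]))
E
```

```text
p [ 0.5673 -0.2155  0.2031] shift [ 0.1446 -0.1296  0.0032] wz -0.0 tilt [-0.0005 -0.0005] j7 -> 1.52 w 0.088 t 20.8
```

View pics/m2.png

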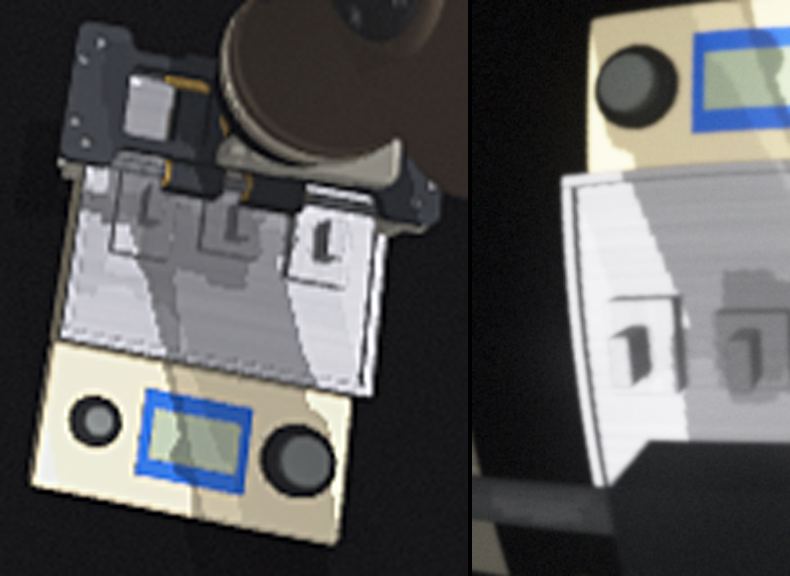

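All three weights lie flat inside the rim. Next is the calibrate key.

>>> jog_arm(motion=[[[0.029,-0.026,0,0,0,0,1],[0.058,-0.052,0,0,0,0,1],[0.087,-0.078,0,0,0,0,1],[0.116,-0.104,0,0,0,0,1],[0.1446,-0.13,0,0,0,0,1],[0.1446,-0.13,0.04,0,0,0,1],[0.1446,-0.13,0.08,0,0,0,1],[0.1446,-0.13,0.12,0,0,0,1],[0.1446,-0.13,0.12,0,0,0,1],[0.1446,-0.13,0.12,0,0,0,1]]])

```text
clock: 21.7
position: [0.3988, -0.313, 0.082]
ee_rot: [-0.308, -3.122, -0.005]
force: [-0.1, -0.1, 0.6]
width: 0.006
gripper_force: 0.0
```

```bash
python3 - <<'E'
from h import *
goal2(.400,-.3141,.049,PY)
E
```

```text
p [ 0.3988 -0.313   0.082 ] shift [-0.0016 -0.001   0.033 ] wz 0.001 tilt [-0.0041  0.0039] j7 -> 1.37 w 0.006 t 21.7
```

>>> jog_arm(motion=[[[-0.001,-0.001,0.02,0,0,0,1],[-0.001,-0.001,0.03,0,0,0,1],[-0.001,-0.001,0.033,0,0,0,1],[-0.001,-0.001,0.033,0,0,0,1],[-0.001,-0.001,0.033,0,0,0,1]]])

```text
clock: 22.12
position: [0.4024, -0.3157, 0.0523]
ee_rot: [0.309, 3.124, -0.002]
force: [-0.2, 0.3, 3.8]
width: 0.0
gripper_force: 2.1
```

>>> jog_arm(motion=[[[0,0,-0.02,0,0,0,1],[0,0,-0.05,0,0,0,1],[0,0,-0.09,0,0,0,1],[0,0,-0.13,0,0,0,1],[0,0,-0.16,0,0,0,1],[0,0,-0.19,0,0,0,1],[0,0,-0.2,0,0,0,0.2],[0,0,-0.2,0,0,0,0.2]]])

```text
clock: 22.78
position: [0.4025, -0.3156, 0.2541]
ee_rot: [0.31, 3.122, -0.005]
force: [-0.2, -0.0, -0.1]
width: 0.104
gripper_force: 0.0
```

```bash
python3 - <<'E'
from h import *
for u,v in((111,188),(169,185),(171,260),(110,262)):print("case",px2w("top",u,v,.028))
im=save("wrist","w12")
for o in slabs(im,K("wrist"),.074): print(*o)
goal2(*pan(0,-.06),.2,PY)
goal2(*pan(0,.06),.2,PY)
E
```

```text
case [0.63403034 0.35169308 0.028     ]
case [0.6407482  0.19841014 0.028     ]
case [0.44515598 0.18470865 0.028     ]
case [0.44170125 0.33814683 0.028     ]
[258. 289.] 0.5654 -0.3494 41.1 40.4 2.945
[ 13. 138.] 0.2857 -0.647 291.2 131.2 2.775
p [ 0.4014 -0.3155  0.252 ] shift [-0.1433  0.0112  0.0523] wz -0.0 tilt [ 0.0014 -0.0021] j7 -> 1.45 w 0.146 t 22.8
p [ 0.4014 -0.3155  0.252 ] shift [-0.1433  0.1312  0.052 ] wz -0.0 tilt [ 0.0014 -0.0021] j7 -> 1.27 w 0.146 t 22.8
```

That press stopped at z 0.0523 with only 3.8 N, so the key was not fully down. I'll press again, deeper.

>>> jog_arm(motion=[[[0,0,0.04,0,0,0,1],[0,0,0.08,0,0,0,1],[0,0,0.12,0,0,0,1],[0,0,0.16,0,0,0,1],[0,0,0.172,0,0,0,1],[0,0,0.172,0,0,0,1],[0,0,0.172,0,0,0,1],[0,0,0.172,0,0,0,1]]])

```text
clock: 23.5
position: [0.4024, -0.3157, 0.0805]
ee_rot: [0.31, 3.124, -0.001]
force: [0.1, -1.0, 0.3]
width: 0.003
gripper_force: 0.0
```

>>> jog_arm(motion=[[[0,0,0.02,0,0,0,1],[0,0,0.028,0,0,0,1],[0,0,0.031,0,0,0,1],[0,0,0.033,0,0,0,1],[0,0,0.034,0,0,0,1],[0,0,0.034,0,0,0,1],[0,0,0.034,0,0,0,1]]])

```text
clock: 24.08
position: [0.4029, -0.3167, 0.0502]
ee_rot: [0.31, 3.123, -0.01]
force: [-15.6, 4.6, 58.6]
width: 0.006
gripper_force: 29.1
```

>>> jog_arm(motion=[[[0,0,-0.02,0,0,0,1],[0,0,-0.05,0,0,0,1],[0,0,-0.09,0,0,0,1],[0,0,-0.13,0,0,0,1],[0,0,-0.17,0,0,0,1],[0,0,-0.2,0,0,0,0.2],[0,0,-0.2,0,0,0,0.2],[0,0,-0.2,0,0,0,0.2]]])

```text
clock: 24.75
position: [0.4021, -0.3159, 0.2476]
ee_rot: [0.311, 3.123, -0.005]
force: [-0.9, 0.4, -0.1]
width: 0.177
gripper_force: 0.0
```

```bash
python3 - <<'E'
from h import *
goal2(.56,.2,.26,.07)
E
```

```text
p [ 0.4021 -0.3159  0.2476] shift [-0.0532  0.5368 -0.0138] wz -0.268 tilt [ 0.0033 -0.0037] j7 -> 0.82 w 0.177 t 24.8
```

>>> jog_arm(motion=[[[-0.004,0.04,0,0,0,0,0.2],[-0.008,0.08,0,0,0,0,0.2],[-0.012,0.12,0,0,0,0,0.2],[-0.016,0.16,0,0,0,0,0.2],[-0.02,0.2,0,0,0,0,0.2],[-0.024,0.24,0,0,0,0,0.2],[-0.028,0.28,0,0,0,0,0.2],[-0.032,0.32,0,0,0,0,0.2],[-0.036,0.36,0,0,0,0,0.2],[-0.04,0.4,-0.01,0,0,0,0.2]]])

```text
clock: 25.58
position: [0.5177, 0.0699, 0.2526]
ee_rot: [-0.31, -3.122, 0.003]
force: [0.7, -0.3, 0.2]
width: 0.4
gripper_force: 0.0
```

>>> jog_arm(motion=[[[-0.004,0.04,0,0,0,-0.1,0.2],[-0.008,0.08,0,0,0,-0.2,0.2],[-0.012,0.12,0,0,0,-0.268,0.2],[-0.013,0.136,0,0,0,-0.268,0.2],[-0.013,0.136,0,0,0,-0.268,0.2],[-0.013,0.136,0,0,0,-0.268,0.2],[-0.013,0.136,0,0,0,-0.268,0.2],[-0.013,0.136,0,0,0,-0.268,0.2]]])

```text
clock: 26.25
position: [0.5584, 0.1978, 0.2542]
ee_rot: [0.107, -3.139, 0.002]
force: [-0.6, -0.2, 0.1]
width: 0.4
gripper_force: 0.0
```

```bash
python3 - <<'E'
from h import *
goal2(.56,.2,.26,.07)
k=K("wrist");im=save("wrist","w13")
# rectified top-down map at case top, 0.5 mm/px : col = (0.40-y)..., row = (.68-x)
f,cx,cy,T=k
X,Y=np.meshgrid(np.linspace(.68,.40,560),np.linspace(.40,.14,520),indexing="ij")
P=np.stack([X,Y,np.full_like(X,.028)],-1)-T[:3,3]; c=P@T[:3,:3]
q=np.hypot(c[...,0],c[...,1]); r=f*np.arctan2(q,c[...,2])/q
z=cv2.remap(im,(cx+c[...,0]*r).astype(np.float32),(cy+c[...,1]*r).astype(np.float32),cv2.INTER_LINEAR)
cv2.imwrite("pics/rect.png",z[:,:,::-1])
E
```

```text
p [0.5584 0.1978 0.2542] shift [-0.0017  0.0021 -0.0058] wz -0.002 tilt [-0.0005 -0.0015] j7 -> 0.77 w 0.4 t 26.2
```

View pics/rect.png

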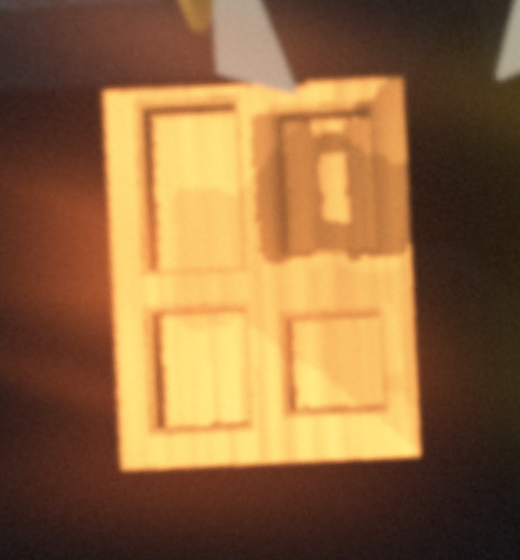

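The rectified case map, at 0.5 mm per px, gives the outline as 150 x 190 mm with its centre at (.543,.269) and yaw ≈0.05. By length, the recesses in the map are:
- **76 mm recess:** top-left
- **64 mm recess:** top-right, about (326,181)
- **52 mm recess:** bottom-left, about (199,369)
- **40 mm recess:** bottom-right, about (336,361)

Weights b, c and d go into the last three.

```bash
cat >> h.py <<'E'
H={"b":(.5897,.2366),"c":(.4954,.2997),"d":(.499,.2317)}; CY=.05
E
python3 - <<'E'
from h import *
goal2(.568,-.2153,.2,PY)
E
```

```text
p [0.5586 0.1978 0.2544] shift [ 0.0186 -0.4127  0.055 ] wz 0.266 tilt [-0.0001 -0.0013] j7 -> 1.2 w 0.398 t 26.3
```

>>> jog_arm(motion=[[[0.002,-0.041,0,0,0,0.1,0.2],[0.004,-0.082,0,0,0,0.2,0.2],[0.006,-0.123,0,0,0,0.266,0.2],[0.008,-0.164,0,0,0,0.266,0.2],[0.01,-0.205,0,0,0,0.266,0.2],[0.012,-0.246,0,0,0,0.266,0.2],[0.014,-0.287,0,0,0,0.266,0.2],[0.016,-0.328,0,0,0,0.266,0.2],[0.018,-0.369,0.005,0,0,0.266,0.2],[0.0186,-0.408,0.01,0,0,0.266,0.2]]])

```text
clock: 27.13
position: [0.5672, -0.2127, 0.245]
ee_rot: [0.312, 3.126, -0.003]
force: [1.4, 0.4, 0.5]
width: 0.4
gripper_force: 0.0
```

>>> jog_arm(motion=[[[0,-0.004,0.03,0,0,0,0.2],[0,-0.004,0.045,0,0,0,0.2],[0,-0.004,0.045,0,0,0,0.2],[0,-0.004,0.045,0,0,0,0.2],[0,-0.004,0.045,0,0,0,0.2]]])

```text
clock: 27.55
position: [0.5681, -0.2123, 0.201]
ee_rot: [0.307, 3.125, -0.0]
force: [-0.2, -0.6, -0.2]
width: 0.4
gripper_force: 0.0
```

```bash
python3 - <<'E'
from h import *
goal2(.568,-.2153,.084,PY)
k=K("wrist");im=save("wrist","w14").copy()
for p in((.5431,-.3332),(.5561,-.274),(.568,-.2153)):
    u,v=w2px("wrist",[*p,.104],k); print(u,v); cv2.circle(im,(int(u),int(v)),3,(255,0,0),1)
cv2.imwrite("pics/w14m.png",cv2.resize(im[60:260,60:330,::-1],None,fx=2.5,fy=2.5))
E
```

```text
p [ 0.5681 -0.2123  0.201 ] shift [-0.0003 -0.0029  0.117 ] wz 0.002 tilt [ 0.0015 -0.0003] j7 -> 1.2 w 0.4 t 27.6
129.3056396943385 184.43206204781268
190.10646408834452 185.7416374682272
256.22617867367427 186.05810316451445
```

View pics/w14m.png

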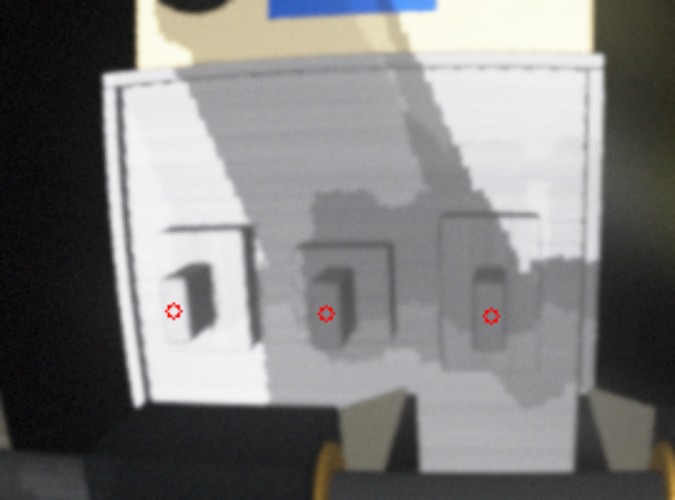

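The markers sit on all three bar tops, so nothing has moved. I'll pick up b.

>>> jog_arm(motion=[[[0,-0.003,0.04,0,0,0,0.2],[0,-0.003,0.08,0,0,0,0.2],[0,-0.003,0.11,0,0,0,0.2],[0,-0.003,0.117,0,0,0,0.2],[0,-0.003,0.117,0,0,0,0.2],[0,-0.003,0.117,0,0,0,0.2],[0,-0.003,0.117,0,0,0,1],[0,-0.003,0.117,0,0,0,1],[0,-0.003,0.117,0,0,0,1],[0,-0.003,0.117,0,0,0,1]]], force=35)

```text
clock: 28.43
position: [0.5677, -0.2157, 0.0838]
ee_rot: [0.307, 3.125, -0.001]
force: [0.4, -1.0, -0.1]
width: 0.16
gripper_force: 0.0
```

>>> jog_arm(motion=[[[0,0,0,0,0,0,1],[0,0,-0.03,0,0,0,1],[0,0,-0.06,0,0,0,1],[0,0,-0.08,0,0,0,1],[0,0,-0.08,0,0,0,1],[0,0,-0.08,0,0,0,1]]])

```text
clock: 28.93
position: [0.5673, -0.2157, 0.1631]
ee_rot: [0.308, 3.125, -0.001]
force: [-0.6, 0.1, -4.3]
width: 0.126
gripper_force: 35.0
```

```bash
python3 - <<'E'
from h import *
goal2(*H["b"],.12,CY)
E
```

```text
p [ 0.5673 -0.2157  0.1631] shift [0.0663 0.4481 0.0427] wz -0.246 tilt [ 0.001  -0.0009] j7 -> 0.67 w 0.126 t 28.9
```

>>> jog_arm(motion=[[[0.006,0.04,0,0,0,0,1],[0.012,0.08,0,0,0,0,1],[0.018,0.12,0,0,0,0,1],[0.024,0.16,0,0,0,0,1],[0.03,0.2,0,0,0,-0.08,1],[0.036,0.24,0,0,0,-0.16,1],[0.042,0.28,0,0,0,-0.246,1],[0.048,0.32,0,0,0,-0.246,1],[0.054,0.36,0,0,0,-0.246,1],[0.06,0.4,0,0,0,-0.246,1]]])

```text
clock: 29.77
position: [0.585, 0.1894, 0.1603]
ee_rot: [0.078, -3.138, 0.002]
force: [0.8, -0.1, -3.8]
width: 0.126
gripper_force: 35.0
```

```bash
python3 - <<'E'
from h import *
goal2(*H["b"],.12,CY)
E
```

```text
p [0.585  0.1894 0.1603] shift [-0.0072  0.047   0.0402] wz -0.0 tilt [-0.003  -0.0017] j7 -> 0.65 w 0.126 t 29.8
```

>>> jog_arm(motion=[[[-0.004,0.025,0.01,0,0,0,1],[-0.007,0.045,0.03,0,0,0,1],[-0.007,0.045,0.05,0,0,0,1],[-0.007,0.045,0.06,0,0,0,1],[-0.007,0.045,0.06,0,0,0,1],[-0.007,0.045,0.06,0,0,0,1],[-0.007,0.045,0.06,0,0,0,1],[-0.007,0.045,0.06,0,0,0,1]]])

```text
clock: 30.43
position: [0.5916, 0.2333, 0.1037]
ee_rot: [-0.076, 3.139, 0.001]
force: [-0.5, 0.2, -3.9]
width: 0.131
gripper_force: 35.0
```

```bash
python3 - <<'E'
from h import *
goal2(*H["b"],.036,CY); im=save("wrist","w15")
cv2.imwrite("pics/w15c.png",cv2.resize(im[:290,100:420,::-1],None,fx=2,fy=2))
E
```

```text
p [0.5916 0.2333 0.1037] shift [0.0018 0.0034 0.0677] wz -0.001 tilt [0.0014 0.0004] j7 -> 0.62 w 0.131 t 30.4
```

View pics/w15c.png

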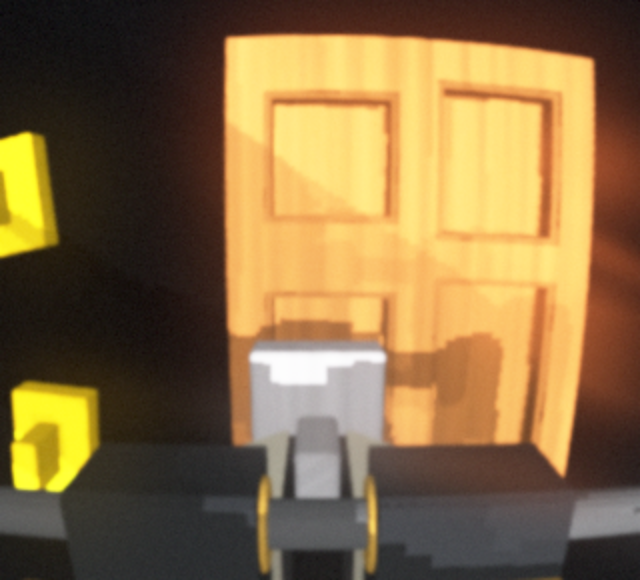

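The weight is over its recess. The outlines of the 40 and 52 mm recesses are clearly visible, centred near full-picture pixels (265,77) and (350,81), so I'll use them as a cross-check.

```bash
python3 - <<'E'
from h import *
k=K("wrist")
for n,q in {"d":[(264,93),(397,95),(396,222),(265,222)],"c":[(440,80),(562,92),(552,243),(434,238)]}.items():
    w=np.array([px2w("wrist",100+u/2,v/2,.028,k)[:2] for u,v in q]); print(n,w.mean(0).round(4),H[n],np.linalg.norm(w-np.roll(w,1,0),axis=1).round(4))
w=np.array([px2w("wrist",100+u/2,v/2,.028,k)[:2] for u,v in [(268,294),(393,294)]]);print(w)
E
```

```text
d [0.4993 0.233 ] (0.499, 0.2317) [0.0512 0.0514 0.0506 0.051 ]
c [0.4954 0.3002] (0.4954, 0.2997) [0.0636 0.0518 0.0636 0.0504]
[[0.55455218 0.21102699]
 [0.5520094  0.26053551]]
```

>>> jog_arm(motion=[[[0.001,0.004,0.01,0,0,0,1],[0.001,0.004,0.03,0,0,0,1],[0.001,0.004,0.045,0,0,0,1],[0.001,0.004,0.055,0,0,0,1],[0.001,0.004,0.062,0,0,0,1],[0.001,0.004,0.068,0,0,0,1],[0.001,0.004,0.069,0,0,0,1],[0.001,0.004,0.069,0,0,0,1]]])

```text
clock: 31.15
position: [0.5901, 0.2374, 0.036]
ee_rot: [-0.078, 3.139, -0.003]
force: [-6.6, -6.7, 19.3]
width: 0.128
gripper_force: 35.0
```

>>> jog_arm(motion=[[[0,0,0,0,0,0,0.4],[0,0,0,0,0,0,0.4],[0,0,0,0,0,0,0.4],[0,0,-0.03,0,0,0,0.4],[0,0,-0.07,0,0,0,0.4],[0,0,-0.11,0,0,0,0.3],[0,0,-0.15,0,0,0,0.2],[0,0,-0.165,0,0,0,0.2],[0,0,-0.165,0,0,0,0.2],[0,0,-0.165,0,0,0,0.2]]])

```text
clock: 31.98
position: [0.5902, 0.2382, 0.1995]
ee_rot: [-0.078, 3.139, 0.001]
force: [-0.3, 0.3, -1.2]
width: 0.398
gripper_force: 0.0
```

```bash
python3 - <<'E'
from h import *
k=K("wrist");im=save("wrist","w16")
z=im[100:260,160:350,::-1].copy()
cv2.imwrite("pics/w16c.png",cv2.resize(z,None,fx=3,fy=3))
goal2(.5561,-.274,.2,PY)
E
```

```text
p [0.5896 0.2375 0.1981] shift [ 0.059  -0.5092 -0.0017] wz 0.248 tilt [-0.0001 -0.0004] j7 -> 1.28 w 0.401 t 32.0
```

View pics/w16c.png

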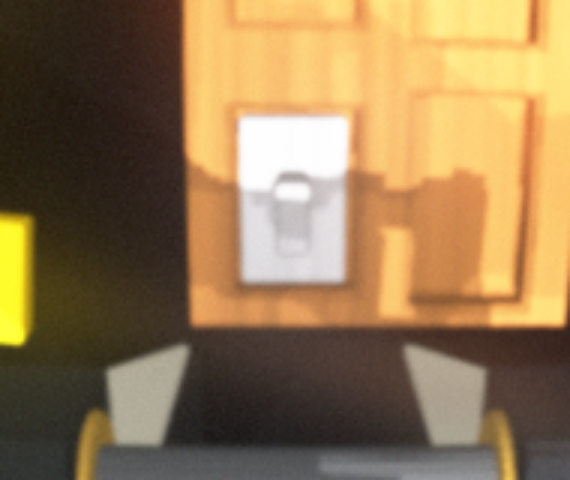

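Weight_b sits centred and square in its recess at (294,200) in the crop. That was my 14th and last picture, so from here I check by numbers. Next is d.

>>> jog_arm(motion=[[[0.004,-0.04,0,0,0,0,0.2],[0.009,-0.08,0,0,0,0.08,0.2],[0.014,-0.12,0,0,0,0.16,0.2],[0.018,-0.16,0,0,0,0.248,0.2],[0.023,-0.2,0,0,0,0.248,0.2],[0.028,-0.24,0,0,0,0.248,0.2],[0.032,-0.28,0,0,0,0.248,0.2],[0.037,-0.32,0,0,0,0.248,0.2],[0.041,-0.36,0,0,0,0.248,0.2],[0.046,-0.4,0,0,0,0.248,0.2]]])

```text
clock: 32.87
position: [0.5625, -0.1662, 0.1969]
ee_rot: [-0.31, -3.124, -0.001]
force: [1.4, -0.5, -0.9]
width: 0.399
gripper_force: 0.0
```

```bash
python3 - <<'E'
from h import *
goal2(.5561,-.274,.2,PY)
E
```

```text
p [ 0.5625 -0.1662  0.1969] shift [-0.0149 -0.1069 -0.0032] wz 0.0 tilt [-0.0024  0.0007] j7 -> 1.29 w 0.399 t 32.9
```

>>> jog_arm(motion=[[[-0.005,-0.036,0,0,0,0,0.2],[-0.01,-0.072,0,0,0,0,0.2],[-0.0145,-0.107,0,0,0,0,0.2],[-0.0145,-0.107,0,0,0,0,0.2],[-0.0145,-0.107,0,0,0,0,0.2],[-0.0145,-0.107,0,0,0,0,0.2],[-0.0145,-0.107,0,0,0,0,0.2],[-0.0145,-0.107,0,0,0,0,0.2]]])

```text
clock: 33.53
position: [0.5571, -0.2702, 0.1983]
ee_rot: [-0.306, -3.126, -0.001]
force: [-0.1, 1.2, -0.3]
width: 0.4
gripper_force: 0.0
```

```bash
cat >> h.py <<'E'
def find(zc,yaw0,L,W=.04,near=None):
    "sharpest match of slab outline rectangle by gradient, returns x,y (world) for slab with top at zc"
    k=K("wrist"); im=get_image("wrist"); g=cv2.GaussianBlur(cv2.cvtColor(im,cv2.COLOR_RGB2GRAY),(3,3),0).astype(np.float32)
    G=np.hypot(cv2.Sobel(g,cv2.CV_32F,1,0),cv2.Sobel(g,cv2.CV_32F,0,1)); G=np.minimum(G,120); best=[]
    t=np.linspace(-1,1,25); e=np.concatenate([np.c_[t*L/2,t*0+W/2],np.c_[t*L/2,t*0-W/2],np.c_[t*0+L/2,t*W/2],np.c_[t*0-L/2,t*W/2]])
    for yw in yaw0+np.array([-.06,-.03,0,.03,.06]):
        c,s=np.cos(yw),np.sin(yw); E=e@np.array([[c,s],[-s,c]])
        for dx in np.arange(-.02,.0201,.001):
            for dy in np.arange(-.02,.0201,.001):
                P=np.c_[E+np.array(near)+[dx,dy],np.full(len(E),zc)]-k[3][:3,3]; q=P@k[3][:3,:3]
                h=np.hypot(q[:,0],q[:,1]); r=k[0]*np.arctan2(h,q[:,2])/h
                u=(k[1]+q[:,0]*r).round().astype(int); v=(k[2]+q[:,1]*r).round().astype(int)
                ok=(u>=0)&(u<512)&(v>=0)&(v<384)
                best.append((G[v[ok],u[ok]].mean(),near[0]+dx,near[1]+dy,yw))
    best.sort(reverse=True); print("slab",np.round(best[:3],4).tolist())
E
python3 - <<'E'
from h import *
find(.074,PY,.04,near=(.5561,-.274))
goal2(.5561,-.274,.084,PY)
E
```

```text
slab [[51.3693, 0.5651, -0.254, -0.258], [51.0904, 0.5651, -0.254, -0.228], [51.0095, 0.5661, -0.254, -0.228]]
p [ 0.5572 -0.2703  0.1985] shift [ 0.0003 -0.0038  0.1145] wz 0.002 tilt [-0.0002  0.0003] j7 -> 1.3 w 0.399 t 33.6
```

```bash
python3 - <<'E'
from h import *
k=K("wrist");get_image("wrist")
for p in((.5431,-.3332),(.5561,-.274)):print("exp",w2px("wrist",[*p,.085],k))
for d in silhouettes("weight_d","wrist"):
    if d["p"]>.3:
        c=max(cv2.findContours(d["mask"].astype(np.uint8),0,2)[0],key=cv2.contourArea)
        print(round(d["p"],2),d["pixel"],d["mask"].sum(),cv2.boundingRect(c))
for p,L in(((.5431,-.3332),.026),((.5561,-.274),.02)):
    q=np.array([w2px("wrist",[*pan(0,0)*0+np.array(p)+[np.cos(PY)*a*L-np.sin(PY)*b*.02,np.sin(PY)*a*L+np.cos(PY)*b*.02],.074],k) for a in(-1,1) for b in(-1,1)]);print("box",q.min(0),q.max(0)-q.min(0))
E
```

```text
exp [192.09999302 179.34069979]
exp [255.36662596 180.54338679]
0.9 [196.3, 175.7] 2136 (174, 148, 43, 54)
0.75 [504.1, 169.2] 670 (492, 151, 20, 37)
0.67 [407.8, 118.8] 1363 (384, 94, 46, 50)
0.6 [260.0, 105.2] 41194 (150, 0, 209, 249)
0.59 [253.8, 176.0] 1696 (235, 157, 41, 44)
0.56 [495.2, 95.6] 970 (478, 76, 34, 39)
box [173.64365675 150.40364347] [41.58528528 51.11233282]
box [234.74738412 157.53192936] [41.48732443 39.59465777]
```

Both weights are within 1–2 px of where they should be, so I'll pick up d.

>>> jog_arm(motion=[[[0,-0.004,0.04,0,0,0,0.2],[0,-0.004,0.08,0,0,0,0.2],[0,-0.004,0.108,0,0,0,0.2],[0,-0.004,0.114,0,0,0,0.2],[0,-0.004,0.114,0,0,0,0.2],[0,-0.004,0.114,0,0,0,0.2],[0,-0.004,0.114,0,0,0,1],[0,-0.004,0.114,0,0,0,1],[0,-0.004,0.114,0,0,0,1],[0,-0.004,0.114,0,0,0,1]]], force=35)

```text
clock: 34.52
position: [0.5568, -0.2758, 0.0858]
ee_rot: [0.31, 3.125, -0.001]
force: [1.0, 2.7, 1.9]
width: 0.163
gripper_force: 1.3
```

>>> jog_arm(motion=[[[0,0,0,0,0,0,1],[0,0,-0.03,0,0,0,1],[0,0,-0.06,0,0,0,1],[0,0,-0.09,0,0,0,1],[0,0,-0.09,0,0,0,1],[0,0,-0.09,0,0,0,1]]])

```text
clock: 35.02
position: [0.557, -0.276, 0.1763]
ee_rot: [0.31, 3.123, -0.002]
force: [-0.2, -0.4, -2.9]
width: 0.13
gripper_force: 35.0
```

```bash
sed -i 's/H={.*}; CY/H={"b":(.5903,.2375),"c":(.4954,.3),"d":(.4992,.2325)}; CY/' h.py; python3 - <<'E'
from h import *
goal2(*H["d"],.16,CY)
E
```

```text
p [ 0.557  -0.276   0.1763] shift [0.1568 0.4872 0.0153] wz -0.248 tilt [ 0.0026 -0.0015] j7 -> 0.64 w 0.13 t 35.0
```

>>> jog_arm(motion=[[[0.0125,0.039,0,0,0,0,1],[0.025,0.078,0,0,0,0,1],[0.0375,0.117,0,0,0,0,1],[0.05,0.156,0,0,0,-0.08,1],[0.0625,0.195,0,0,0,-0.16,1],[0.075,0.234,0,0,0,-0.248,1],[0.0875,0.273,0,0,0,-0.248,1],[0.1,0.312,0,0,0,-0.248,1],[0.1125,0.351,0,0,0,-0.248,1],[0.125,0.39,0,0,0,-0.248,1]]])

```text
clock: 35.85
position: [0.5089, 0.1322, 0.1732]
ee_rot: [0.078, -3.139, 0.002]
force: [0.8, 0.9, -2.4]
width: 0.127
gripper_force: 35.0
```

```bash
python3 - <<'E'
from h import *
goal2(*H["d"],.1,CY)
E
```

```text
p [0.5089 0.1322 0.1732] shift [0.0046 0.1008 0.0731] wz -0.0 tilt [-0.002 -0.001] j7 -> 0.59 w 0.127 t 35.9
```

>>> jog_arm(motion=[[[0.002,0.036,0,0,0,0,1],[0.003,0.07,0,0,0,0,1],[0.005,0.1,0.02,0,0,0,1],[0.005,0.1,0.05,0,0,0,1],[0.005,0.1,0.07,0,0,0,1],[0.005,0.1,0.07,0,0,0,1],[0.005,0.1,0.07,0,0,0,1],[0.005,0.1,0.07,0,0,0,1],[0.005,0.1,0.07,0,0,0,1]]])

```text
clock: 36.6
position: [0.501, 0.2309, 0.1058]
ee_rot: [-0.077, 3.139, 0.001]
force: [0.4, 0.4, -0.8]
width: 0.125
gripper_force: 35.0
```

```bash
python3 - <<'E'
from h import *
goal2(*H["d"],.036,CY)
E
```

```text
p [0.501  0.2309 0.1058] shift [0.0018 0.0016 0.0698] wz -0.001 tilt [0.0014 0.0008] j7 -> 0.52 w 0.125 t 36.6
```

>>> jog_arm(motion=[[[0.0018,0.0016,0.01,0,0,0,1],[0.0018,0.0016,0.03,0,0,0,1],[0.0018,0.0016,0.045,0,0,0,1],[0.0018,0.0016,0.055,0,0,0,1],[0.0018,0.0016,0.062,0,0,0,1],[0.0018,0.0016,0.068,0,0,0,1],[0.0018,0.0016,0.07,0,0,0,1],[0.0018,0.0016,0.07,0,0,0,1]]])

```text
clock: 37.27
position: [0.4993, 0.2322, 0.0373]
ee_rot: [-0.078, 3.137, -0.003]
force: [-5.9, -10.2, 28.9]
width: 0.126
gripper_force: 35.0
```

>>> jog_arm(motion=[[[0,0,0,0,0,0,0.4],[0,0,0,0,0,0,0.4],[0,0,0,0,0,0,0.4],[0,0,-0.03,0,0,0,0.4],[0,0,-0.07,0,0,0,0.4],[0,0,-0.11,0,0,0,0.3],[0,0,-0.15,0,0,0,0.2],[0,0,-0.165,0,0,0,0.2],[0,0,-0.165,0,0,0,0.2],[0,0,-0.165,0,0,0,0.2]]])

```text
clock: 38.1
position: [0.4989, 0.2326, 0.2002]
ee_rot: [-0.078, 3.139, 0.001]
force: [-0.2, -0.6, -0.5]
width: 0.399
gripper_force: 0.0
```

```bash
cat >> h.py <<'E'
def expect(p,L,yaw,zt,k):
    c,s=np.cos(yaw),np.sin(yaw)
    q=np.array([w2px("wrist",[p[0]+c*a*L/2-s*b*.02,p[1]+s*a*L/2+c*b*.02,zt],k) for a in(-1,1) for b in(-1,1)])
    print("expect box",q.min(0).round(1),np.ptp(q,axis=0).round(1))
def sil():
    for d in silhouettes("weight_d","wrist"):
        if d["p"]>.3:
            c=max(cv2.findContours(d["mask"].astype(np.uint8),0,2)[0],key=cv2.contourArea)
            print(round(d["p"],2),d["pixel"],d["mask"].sum(),cv2.boundingRect(c))
E
python3 - <<'E'
from h import *
k=K("wrist");im=save("wrist","w17")
expect(H["d"],.04,CY,.028,k); expect((.59,.2375),.064,CY,.028,k); sil()
for o in slabs(im,k,.028,lo=120): print(*o)
goal2(.5431,-.3332,.2,PY)
E
```

```text
expect box [241.4 150.3] [35.7 34.3]
expect box [242.8 216. ] [33.5 46.2]
0.82 [47.7, 182.0] 1012 (29, 157, 38, 45)
0.74 [259.7, 232.9] 1145 (242, 214, 34, 35)
0.66 [145.8, 172.8] 1308 (124, 149, 38, 45)
0.65 [259.9, 166.4] 1257 (241, 148, 35, 37)
[502. 374.] 1.0394 0.9212 202.4 80.2 0.662
[436. 347.] 0.8368 0.5714 124.8 75.5 0.05
[208. 231.] 0.582 0.1755 47.0 35.1 0.042
[261. 257.] 0.6172 0.2376 175.0 126.3 1.62
[464. 251.] 0.6059 0.5669 165.9 146.9 2.322
[258. 165.] 0.4975 0.2308 42.2 40.5 0.036
[ 23. 198.] 0.5494 -0.0996 308.9 175.3 2.923
[501.  94.] 0.3729 0.5586 109.5 69.0 0.117
p [0.498  0.2317 0.1984] shift [-0.0169 -0.5665 -0.0011] wz 0.248 tilt [-0.0014 -0.0011] j7 -> 1.36 w 0.4 t 38.2
```

d looks seated. On to c.

>>> jog_arm(motion=[[[-0.001,-0.04,0,0,0,0,0.2],[-0.002,-0.081,0,0,0,0.08,0.2],[-0.003,-0.122,0,0,0,0.16,0.2],[-0.005,-0.163,0,0,0,0.248,0.2],[-0.006,-0.204,0,0,0,0.248,0.2],[-0.007,-0.245,0,0,0,0.248,0.2],[-0.008,-0.286,0,0,0,0.248,0.2],[-0.01,-0.327,0,0,0,0.248,0.2],[-0.011,-0.368,0,0,0,0.248,0.2],[-0.012,-0.409,0,0,0,0.248,0.2]]])

```text
clock: 39.03
position: [0.5298, -0.1777, 0.198]
ee_rot: [-0.31, -3.124, -0.001]
force: [1.1, 0.2, 0.2]
width: 0.404
gripper_force: 0.0
```

```bash
python3 - <<'E'
from h import *
goal2(.5431,-.3332,.2,PY)
E
```

```text
p [ 0.5298 -0.1777  0.198 ] shift [-0.0436 -0.1498 -0.0022] wz 0.0 tilt [-0.0024  0.0007] j7 -> 1.39 w 0.404 t 39.0
```

>>> jog_arm(motion=[[[-0.011,-0.037,0,0,0,0,0.2],[-0.022,-0.074,0,0,0,0,0.2],[-0.033,-0.111,0,0,0,0,0.2],[-0.043,-0.15,0,0,0,0,0.2],[-0.043,-0.15,0,0,0,0,0.2],[-0.043,-0.15,0,0,0,0,0.2],[-0.043,-0.15,0,0,0,0,0.2],[-0.043,-0.15,0,0,0,0,0.2],[-0.043,-0.15,0,0,0,0,0.2]]])

```text
clock: 39.78
position: [0.5437, -0.3292, 0.1994]
ee_rot: [-0.306, -3.126, -0.001]
force: [-0.5, 0.1, 0.1]
width: 0.397
gripper_force: 0.0
```

```bash
python3 - <<'E'
from h import *
k=K("wrist");im=save("wrist","w18")
expect((.5431,-.3332),.052,PY,.074,k); sil()
goal2(.5431,-.3332,.083,PY)
E
```

```text
expect box [234.5 151.8] [41.5 51.2]
0.73 [255.8, 173.5] 2173 (234, 149, 43, 54)
0.7 [444.8, 123.3] 1170 (423, 101, 43, 46)
0.51 [510.0, 99.9] 184 (504, 86, 8, 35)
p [ 0.5438 -0.3298  0.1997] shift [-0.     -0.0035  0.1167] wz 0.002 tilt [-0.     -0.0001] j7 -> 1.4 w 0.4 t 39.9
```

>>> jog_arm(motion=[[[0,-0.003,0.04,0,0,0,0.2],[0,-0.003,0.08,0,0,0,0.2],[0,-0.003,0.11,0,0,0,0.2],[0,-0.003,0.116,0,0,0,0.2],[0,-0.003,0.116,0,0,0,0.2],[0,-0.003,0.116,0,0,0,0.2],[0,-0.003,0.116,0,0,0,1],[0,-0.003,0.116,0,0,0,1],[0,-0.003,0.116,0,0,0,1],[0,-0.003,0.116,0,0,0,1]]], force=35)

```text
clock: 40.72
position: [0.5435, -0.3343, 0.0848]
ee_rot: [0.311, 3.125, -0.001]
force: [0.2, 0.7, 1.3]
width: 0.157
gripper_force: 1.2
```

>>> jog_arm(motion=[[[0,0,0,0,0,0,1],[0,0,-0.03,0,0,0,1],[0,0,-0.06,0,0,0,1],[0,0,-0.09,0,0,0,1],[0,0,-0.09,0,0,0,1],[0,0,-0.09,0,0,0,1]]])

```text
clock: 41.22
position: [0.5438, -0.3343, 0.1753]
ee_rot: [0.31, 3.123, -0.002]
force: [0.1, -1.0, -4.3]
width: 0.131
gripper_force: 35.0
```

```bash
python3 - <<'E'
from h import *
goal2(*H["c"],.17,CY)
E
```

```text
p [ 0.5438 -0.3343  0.1753] shift [0.1723 0.6123 0.0041] wz -0.248 tilt [ 0.0026 -0.0017] j7 -> 0.54 w 0.131 t 41.2
```

>>> jog_arm(motion=[[[0.011,0.039,0,0,0,0,1],[0.022,0.078,0,0,0,0,1],[0.033,0.117,0,0,0,0,1],[0.044,0.156,0,0,0,-0.08,1],[0.055,0.195,0,0,0,-0.16,1],[0.066,0.234,0,0,0,-0.248,1],[0.077,0.273,0,0,0,-0.248,1],[0.088,0.312,0,0,0,-0.248,1],[0.099,0.351,0,0,0,-0.248,1],[0.11,0.39,0,0,0,-0.248,1]]])

```text
clock: 42.05
position: [0.5104, 0.071, 0.1723]
ee_rot: [0.078, -3.138, 0.001]
force: [0.9, 0.4, -2.2]
width: 0.13
gripper_force: 35.0
```

```bash
python3 - <<'E'
from h import *
goal2(*H["c"],.1,CY)
E
```

```text
p [0.5104 0.071  0.1723] shift [0.0034 0.2295 0.0721] wz -0.0 tilt [-0.0022 -0.0007] j7 -> 0.48 w 0.13 t 42.0
```

>>> jog_arm(motion=[[[0.001,0.038,0,0,0,0,1],[0.002,0.076,0,0,0,0,1],[0.003,0.114,0,0,0,0,1],[0.003,0.152,0,0,0,0,1],[0.003,0.19,0,0,0,0,1],[0.003,0.229,0,0,0,0,1],[0.003,0.229,0.03,0,0,0,1],[0.003,0.229,0.06,0,0,0,1],[0.003,0.229,0.069,0,0,0,1],[0.003,0.229,0.069,0,0,0,1]]])

```text
clock: 42.88
position: [0.4955, 0.2963, 0.101]
ee_rot: [0.079, -3.135, 0.007]
force: [0.7, 1.6, -1.5]
width: 0.13
gripper_force: 35.0
```

>>> jog_arm(motion=[[[0,0,0,0,0,0,1],[0,0,0,0,0,0,1],[0,0,0,0,0,0,1]]])

```text
clock: 43.13
position: [0.4981, 0.2988, 0.1061]
ee_rot: [-0.077, 3.139, 0.002]
force: [-0.3, 0.2, -1.9]
width: 0.122
gripper_force: 35.0
```

```bash
python3 - <<'E'
from h import *
goal2(*H["c"],.036,CY)
E
```

```text
p [0.4981 0.2988 0.1061] shift [0.0028 0.0012 0.0701] wz -0.001 tilt [0.0019 0.0012] j7 -> 0.43 w 0.122 t 43.1
```

>>> jog_arm(motion=[[[0.0022,0.0012,0.01,0,0,0,1],[0.0022,0.0012,0.03,0,0,0,1],[0.0022,0.0012,0.045,0,0,0,1],[0.0022,0.0012,0.055,0,0,0,1],[0.0022,0.0012,0.062,0,0,0,1],[0.0022,0.0012,0.068,0,0,0,1],[0.0022,0.0012,0.07,0,0,0,1],[0.0022,0.0012,0.07,0,0,0,1]]])

```text
clock: 43.8
position: [0.4954, 0.2994, 0.0369]
ee_rot: [-0.078, 3.139, -0.003]
force: [-6.4, -9.0, 25.6]
width: 0.13
gripper_force: 35.0
```

>>> jog_arm(motion=[[[0,0,0,0,0,0,0.4],[0,0,0,0,0,0,0.4],[0,0,0,0,0,0,0.4],[0,0,-0.03,0,0,0,0.4],[0,0,-0.06,0,0,0,0.4],[0,0,-0.06,0,0,0,1],[0,0,-0.06,0,0,0,1],[0,0,-0.06,0,0,0,1],[0,0,-0.06,0,0,0,1],[0,0,-0.06,0,0,0,1]]])

```text
clock: 44.63
position: [0.4946, 0.2992, 0.0935]
ee_rot: [0.079, -3.139, 0.001]
force: [-0.7, -0.1, 0.3]
width: 0.015
gripper_force: 0.0
```

```bash
python3 - <<'E'
from h import *
goal2(*H["c"],.056,CY);goal2(*H["d"],.056,CY);goal2(*H["b"],.056,CY)
E
```

```text
p [0.4946 0.2992 0.0935] shift [-0.0009  0.0008  0.0375] wz 0.0 tilt [-0.0014 -0.001 ] j7 -> 0.42 w 0.015 t 44.6
p [0.4946 0.2992 0.0935] shift [-0.0013 -0.0668  0.0376] wz 0.0 tilt [-0.0014 -0.001 ] j7 -> 0.53 w 0.015 t 44.6
p [0.4946 0.2992 0.0935] shift [-0.0926 -0.0664  0.0375] wz 0.0 tilt [-0.0014 -0.001 ] j7 -> 0.58 w 0.015 t 44.6
```

Closed fingers now press each bar top. If the weight is flush, contact comes at z = 0.058.

>>> jog_arm(motion=[[[0,0,0.02,0,0,0,1],[0,0,0.032,0,0,0,1],[0,0,0.036,0,0,0,1],[0,0,0.038,0,0,0,1],[0,0,0.038,0,0,0,1],[0,0,0.038,0,0,0,1]]])

```text
clock: 45.13
position: [0.4944, 0.299, 0.0582]
ee_rot: [-0.079, 3.141, -0.004]
force: [-6.9, -9.6, 30.6]
width: 0.005
gripper_force: 15.0
```

>>> jog_arm(motion=[[[0,0,-0.03,0,0,0,1],[0,-0.03,-0.04,0,0,0,1],[0,-0.067,-0.04,0,0,0,1],[0,-0.067,-0.04,0,0,0,1],[0,-0.067,-0.04,0,0,0,1],[0,-0.067,-0.02,0,0,0,1],[0,-0.067,-0.005,0,0,0,1],[0,-0.067,0,0,0,0,1],[0,-0.067,0,0,0,0,1],[0,-0.067,0,0,0,0,1]]])

```text
clock: 45.97
position: [0.4981, 0.2334, 0.0582]
ee_rot: [-0.081, 3.14, -0.003]
force: [-6.0, -7.4, 27.3]
width: 0.002
gripper_force: 13.9
```

>>> jog_arm(motion=[[[0,0,-0.03,0,0,0,1],[-0.03,0,-0.04,0,0,0,1],[-0.065,0.001,-0.04,0,0,0,1],[-0.091,0.001,-0.04,0,0,0,1],[-0.091,0.001,-0.04,0,0,0,1],[-0.091,0.001,-0.02,0,0,0,1],[-0.091,0.001,-0.005,0,0,0,1],[-0.091,0.001,0,0,0,0,1],[-0.091,0.001,0,0,0,0,1],[-0.091,0.001,0,0,0,0,1]]])

```text
clock: 46.8
position: [0.5886, 0.2393, 0.0583]
ee_rot: [-0.081, 3.14, -0.001]
force: [-5.7, -5.4, 23.2]
width: 0.003
gripper_force: 11.7
```

>>> jog_arm(motion=[[[0,0,-0.03,0,0,0,1],[0,0,-0.07,0,0,0,1],[0.03,0,-0.11,0,0,0,0.2],[0.06,0.01,-0.15,0,0,0,0.2],[0.09,0.03,-0.18,0,0,0,0.2],[0.09,0.03,-0.19,0,0,0,0.2],[0.09,0.03,-0.19,0,0,0,0.2],[0.09,0.03,-0.19,0,0,0,0.2],[0.09,0.03,-0.19,0,0,0,0.2]]])

```text
clock: 47.55
position: [0.4978, 0.263, 0.2454]
ee_rot: [0.079, -3.14, 0.003]
force: [0.9, -1.0, -0.7]
width: 0.393
gripper_force: 0.0
```

```bash
python3 - <<'E'
from h import *
k=K("wrist");im=save("wrist","w19");print(observe()["position"])
for n,L in(("b",.064),("c",.052),("d",.04)):expect(H[n],L,CY,.028,k)
sil()
for o in slabs(im,k,.028,lo=130): print(*o)
E
```

```text
[0.4979638  0.26266741 0.24489691]
expect box [222.1 203.7] [30.1 42.7]
expect box [272.5 139.8] [31.7 39.8]
expect box [219.9 144.7] [31.5 30.6]
0.94 [235.8, 159.0] 1059 (218, 142, 34, 34)
0.93 [52.2, 174.5] 718 (35, 155, 32, 37)
0.83 [243.1, 221.4] 1104 (222, 201, 30, 45)
0.74 [287.1, 159.5] 1224 (271, 138, 32, 41)
0.62 [138.0, 166.0] 1022 (119, 146, 34, 39)
[503. 372.] 1.11 1.0355 238.1 90.9 0.659
[422. 361.] 0.8983 0.6373 175.0 150.2 2.88
[463. 251.] 0.6281 0.6416 188.5 162.2 2.326
[268. 245.] 0.6146 0.2861 211.1 117.4 1.102
[235. 158.] 0.4973 0.2303 41.0 40.7 1.616
[286. 158.] 0.4933 0.2982 52.6 41.2 0.059
[ 25. 197.] 0.5655 -0.1149 347.4 199.8 2.923
[493. 129.] 0.4506 0.6251 298.4 153.2 0.234
```

All three bar tops are at z = 0.058, which is flush. Each silhouette matches its own recess, and the fingers are clear. Handing in.

```bash
python3 -c "
from cell import *
print(sign_off())"
```

```text
the job is handed in; nothing more can be done
None
```

I zeroed the scale, calibrated it with weights b, c and d on the pan, and put all three back flush in their own recesses; the job is handed in (the calibrate key needed a second, deeper press, and no verdict was returned).

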